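Store two cased slip hydrometers heavy end down

TASK

Put the two glaze hydrometers away in the wooden caddy, each case standing heavy end down in a compartment of its own. Do one case completely before you start on the other: first lift it by the ball at mid-length to find its heavy end, then store it. There is glass inside, so set them down on the floor of the caddy rather than dropping them, and leave the other things on the bench where they are.

Things in the scene. Friction and masses are not known exactly. Their poses are not given: they have to be found in the camera images.
- caseA_mid (a point): a slip hydrometer's closed case, lying: grey plastic tube 200 mm long, 31 mm across, with three equal hard balls 42 mm across moulded on it, at mid-length and 79 mm to either side, and a flat foot 24 mm across at each end. The point is the centre of the middle ball (21 mm above the bench as it lies); x runs along the case. 0.4 to 0.6 kg, mostly ballast hidden towards one end: either end, they look alike.
- caseB_mid (a point): the other hydrometer's case, same as caseA (its heavy end may differ). A ball pinched lightly (20 N or so) at its widest turns between the fingers: lifted by the middle ball the heavy end sinks, lifted slowly by an end ball the case swings to hang below the fingers. A firm grip (60 N) holds it stiff. The cases can roll. The point is the middle ball's centre, x along the case.
- caddy_floor0 (a point): the caddy: fixed open wooden box 80 x 150 mm, 120 mm high, walls 5 mm, a partition making two compartments, each 70 x 67.5 mm, 115 mm deep, too narrow to reach into with the gripper. The point is the centre of one compartment's floor (5 mm above the bench); z is up, y points along the row to the other compartment, 72.6 mm away.
- caddy_floor1 (a point): centre of the floor of the caddy's other compartment; same axes as caddy_floor0 (y points away from the first compartment).
- spatula: bystander: stainless spatula 190 mm long lying beyond the work; origin on its underside, x along it.
- cone_holder: bystander: terracotta block 50 x 110 x 22 mm with three small white cones standing in it, 70 mm high in all; origin at the centre of its underside.
- tile_stand: bystander: clear acrylic easel 75 x 100 mm, 100 mm high, with a dark tenmoku test tile; origin at the centre of its underside.
- drawer_handle (a point): bystander, fixed: low white melamine drawer unit 240 x 320 mm, 140 mm high, on the left, its drawer standing half open towards the robot with two dark tenmoku tiles in it; the point is the middle of the drawer's bar handle, 280 mm in front of the unit's centre and 95 mm above the bench.
Things that resemble listed ones, but are neither listed nor needed, are in the scene too. Leave any blue look-alike of the part that bears caseA_mid alone.

How it is judged:
By the outcome, as a careful person would: the job done as asked, in the order asked, and still so for the second after the job is handed in, with the robot touching nothing.
It also fails if it takes over 72 s, if anything falls off the work surface, if the arm or the gripper's body presses on something with over 40 N, if the wrist force passes 120 N, or if a joint passes its speed limit or range.

ROBOT

A 6-joint arm with a two-finger parallel gripper is mounted at the origin on the work surface. World frame = base frame: x ahead of the robot, y to its left, z up, the work surface at z = 0. Lengths are in m, angles in rad, forces in N, time in s.
With the tool pointing down it reaches from about 0.425 to 0.95 m from the base axis. Payload 3.5 kg.
Tool frame: the origin (TCP) lies at the very end of the fingers, on their centre line; the grasp point (between the pads) lies 19 mm behind it; z points along the fingers, y is the direction in which the jaws open and shut (so a half turn about z gives the same grasp; the last joint's range is limited). The gripper opens to 85 mm and grips with 20 to 120 N. Pads are 22 mm wide; open, the fingers measure 114 mm over their backs; the gripper's body (76 mm by 85 mm) begins 54 mm behind the grasp point. The pads swing forward as they close: fully open they stand 13 mm farther back than shut.
Start: joints at [-1.339, 0.286, 1.577, -0, 1.279, -0.15], TCP at [0.252, -0.626, 0.231] pointing down, gripper open.
Joint ranges: [-2.77, 2.77], [-0.9, 2.22], [0.21, 2.48], [-1.53, 4.67], [0.24, 2.81], [-2.84, 2.84]. Speed limits (rad/s): [2.79, 2.79, 3.14, 3.14, 3.14, 3.14].

INTERFACE

Orientations are given as a unit quaternion [x, y, z, w].
In Python, from plant import get_state, read_camera, sign_off gives the robot as it stands.
- The arm moves only by the tool step_arm, never from a script. Its argument "targets" is a list that holds one entry, the list of rows, each a list of 5 numbers: the opening, from 0 (shut) to 1 (fully open), then the shift along the tool's x, y, z each as a share of 4 cm, from -1 to 1, then the turn about the tool's z as a share of 5 degrees, from -1 to 1. A call has 1 to 10 rows; each row shifts and turns the commanded pose from where the row before left it, along the tool's axes as they then stand; what a row does not reach is not made up. A row lasts 1/12 s, in which the tool goes at most 41.7 mm and 7.16 degrees, less where a joint would pass 70% of its speed; a pose out of reach is approached as far as the arm can. A call with a number of a shift or a turn outside -1 to 1 is refused whole. A call with a gripper value outside its range is refused whole. The fingers move at their own pace and stop on an object; "squeeze" is the grip in N (left out, the last holds). Time passes only in rows, so rows that do not move let the fingers close. It gives the time, the measured TCP pose, the force and the opening at its end, in the units of the state.
- get_state(): the state, without advancing time (a new reading comes with each control period).
- read_camera(name): name is "scene" or "side" or "wrist"; returns a dict with "pixels" (480x640x3 uint8, red, green, blue), "range_z" (480x640 float32, m along the optical axis (not along the pixel's ray), 0 where there is no reading), "mtx" (3x3 intrinsics, pixels), "rvec" (rotation vector, rad) and "tvec" (3), from world to camera coordinates, as OpenCV has them. Camera axes: x right, y down, z forward; pixel columns grow to the right and rows downward; lengths in m; the calibration is good to about 2 mm. A picture is of the moment at which its call begins.
- sign_off(): hands the job in, once; it reports no verdict.
The state is a dict: "time": time; "qpos": joint angles; "dq": joint speeds; "joint_efforts": joint torques, N m; "eef_pos": TCP position; "tcp_rot": TCP orientation; "contact_force": force on the tool from outside, world axes, zero at the start; "wrist_torque": the same for the moment, N m; "opening": opening from 0.0 (shut) to 1.0 (fully open).
Only numpy, scipy, OpenCV 4.12 (cv2) and the standard library are available. Lean on these libraries where they do the work, as an engineer would, in place of code of your own. Each camera call takes 0.05 s, during which the arm holds its last target.

## Working session

There is one attempt and no reset: what is moved stays moved. The work goes in short steps, Python scripts to look and compute and a tool call to move; the robot and the scene stay as the last step left them, time stands still between calls to the robot, and variables do not carry over. Pictures are saved under pics/ and viewed, and the job is handed in when it is done.

Besides the shell and the picture viewer there is one more tool, called after ">>>" in YAML: its name, and indented under it one key for each argument. step_arm: Moves the arm, as the interface text tells. Shift numbers are shares of 4 cm and turn numbers shares of 5 degrees, none past 1 either way. Its arguments: {"type":"object","properties":{"targets":{"type":"array"},"squeeze":{"type":"number"}},"required":["targets"]}

```bash
ls; mkdir -p pics; cat > h.py <<'E'
import numpy as np, cv2, pickle
from plant import get_state, read_camera, sign_off
from scipy.spatial.transform import Rotation as R
def cam(n,save=None):
    c=read_camera(n)
    pickle.dump(c,open(f'{n}.pkl','wb'))
    if save: cv2.imwrite(f'pics/{save}.png',c['pixels'][...,::-1])
    return c
def load(n): return pickle.load(open(f'{n}.pkl','rb'))
def cloud(c):
    v,u=np.mgrid[0:480,0:640]; z=c['range_z'];K=c['mtx']
    p=np.stack([(u-K[0,2])*z/K[0,0],(v-K[1,2])*z/K[1,1],z],-1)
    Rm=cv2.Rodrigues(np.array(c['rvec']))[0]
    w=(p-np.array(c['tvec']).ravel())@Rm
    w[z<=0]=np.nan
    return w
def proj(c,P): return cv2.projectPoints(np.array(P,float).reshape(-1,3),np.array(c['rvec']),np.array(c['tvec']),c['mtx'],None)[0].reshape(-1,2)
def st():
    s=get_state(); print('t',round(s['time'],2),'pos',np.round(s['eef_pos'],4),'rot',np.round(R.from_quat(s['tcp_rot']).as_matrix().tolist(),3).tolist(),'F',np.round(s['contact_force'],1),'M',np.round(s['wrist_torque'],2),'open',round(s['opening'],3),'q',np.round(s['qpos'],3)); return s
E
python3 - <<'E'
from h import *
st()
for n in ['scene','side','wrist']: cam(n,n+'0')
E
```

```text
pics
t 0.0 pos [ 0.2514 -0.6257  0.2299] rot [[0.928, 0.373, -0.001], [0.373, -0.928, 0.002], [0.0, -0.002, -1.0]] F [ 0.1 -0.9 -0.1] M [-0.   -0.03  0.02] open 0.996 q [-1.339  0.287  1.578  0.     1.279 -0.15 ]
```

View pics/scene0.png

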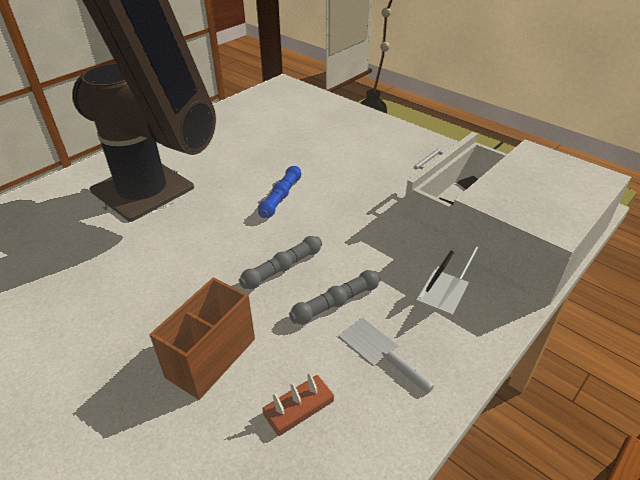

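View pics/side0.png

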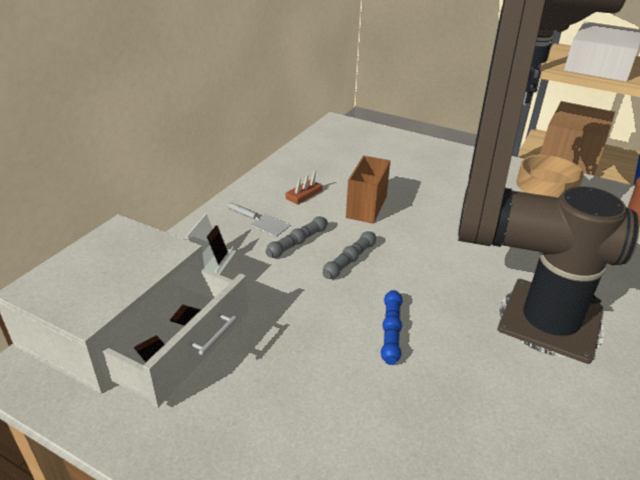

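View pics/wrist0.png

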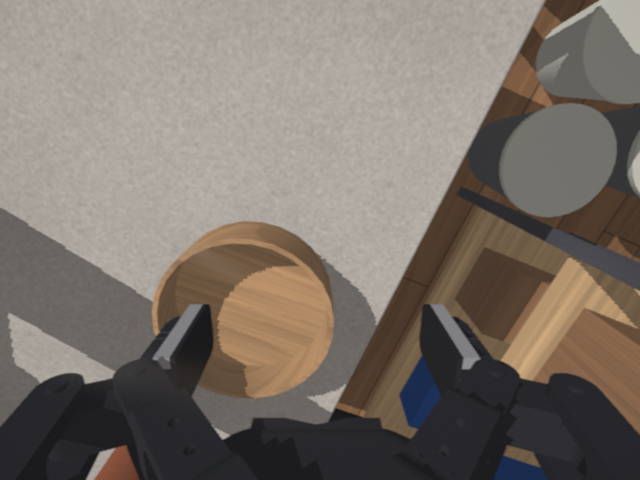

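The scene view shows two grey cases, with middle balls at about (282,260) and (339,296). The caddy is at about (203,338). A blue look-alike lies at about (280,191).

```bash
python3 - <<'E'
from h import *
from scipy.optimize import least_squares
for n,mids in [('scene',[(282,260),(339,296)]),('side',[(350,257),(297,238)])]:
    c=load(n); w=cloud(c); 
    print(n,'cam',-cv2.Rodrigues(c['rvec'])[0].T@np.ravel(c['tvec']))
    for (u,v) in mids:
        p0=w[v,u]; m=(np.linalg.norm(w[...,:2]-p0[:2],axis=-1)<0.13)&(w[...,2]>0.006)&(w[...,2]<0.06)
        px=c['pixels'].astype(int); m&=(px.max(-1)-px.min(-1)<25)&(px.max(-1)<150)
        nc,lab=cv2.connectedComponents(m.astype(np.uint8)); m=lab==lab[v,u]
        P=w[m]
        # fit: capsule model union distance
        def res(x,full=False):
            a=np.array([np.cos(x[2]),np.sin(x[2]),0]); o=np.array([x[0],x[1],x[3]])
            d=P-o; s=d@a; r=np.linalg.norm(d-s[:,None]*a,axis=1)
            D=[np.linalg.norm(P-(o+k*.079*a),axis=1)-.021 for k in(-1,0,1)]
            D.append(np.where(abs(s)<.1,r-.0155,1))
            return np.min(D,axis=0)
        q=P[:,:2]-P[:,:2].mean(0); e=np.linalg.svd(q,full_matrices=False)[2][0]
        r=least_squares(res,[*P[:,:2].mean(0),np.arctan2(e[1],e[0]),.021],loss='soft_l1',f_scale=.002)
        print(len(P),np.round(r.x,4),'deg',np.degrees(r.x[2]),'rms',np.sqrt(np.mean(r.fun**2)))
    # caddy
    px=c['pixels'].astype(int)
    m=(abs(w[...,2]-.12)<.004)&(w[...,0]>.2)&(w[...,0]<1)&(abs(w[...,1])<.6)&(px[...,0]-px[...,2]>30)
    nc,lab,stt,_=cv2.connectedComponentsWithStats(m.astype(np.uint8))
    P=w[m]; print('caddy',len(P))
    if len(P)>10:
        print(cv2.minAreaRect((P[:,:2]*1000).astype(np.float32)),P[:,2].mean(),P.min(0),P.max(0))
E
for f in scene side; do python3 -c "
import cv2;i=cv2.imread('pics/${f}0.png')
c=i[260:410,130:330] if '$f'=='scene' else i[140:240,330:410]
cv2.imwrite('pics/${f}_cad.png',cv2.resize(c,None,fx=4 if '$f'=='scene' else 6,fy=4 if '$f'=='scene' else 6,interpolation=2))"; done
```

```text
scene cam [ 1.05877071 -0.47981362  0.75553122]
1453 [ 0.4747  0.0368 -1.7099  0.0193] deg -97.96967456558053 rms 0.0017391695805260624
1692 [ 0.6236  0.0377 -1.8307  0.0194] deg -104.88919994903048 rms 0.0016771349452339025
caddy 854
((533.9090576171875, 150.6005859375), (101.23200988769531, 880.3623046875), 1.4968379735946655) 0.11831456359342468 [ 0.49095807 -0.29008567  0.11600893] [0.59567267 0.59192633 0.1216931 ]
side cam [0.03181226 1.04215646 0.85808288]
910 [0.475  0.0342 1.4312 0.0221] deg 82.00186517657217 rms 0.0023936033241837916
905 [0.6244 0.0356 1.3098 0.0219] deg 75.04597734641516 rms 0.0024368093840294396
caddy 278
((542.658935546875, -209.10226440429688), (81.99884796142578, 157.40713500976562), 9.38635540008545) 0.12028128384234477 [ 0.49089537 -0.29149013  0.11601549] [ 0.59488372 -0.12844887  0.12398764]
```

View pics/scene_cad.png

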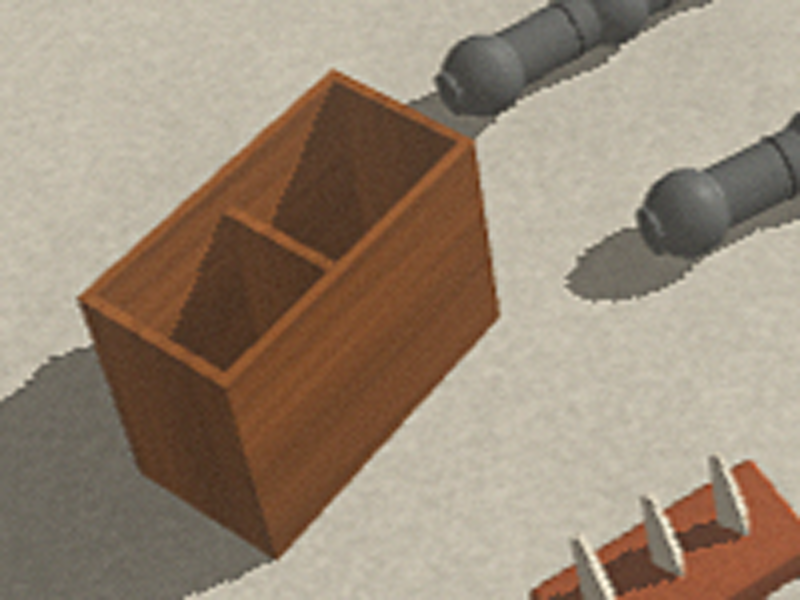

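```bash
python3 - <<'E'
from h import *
from scipy.optimize import least_squares
# corners top outer in the crop(4x,+130,+260): read by eye
pix=np.array([(335,70),(474,140),(228,384),(79,299)])/4+np.array([130,260])
c=load('scene');w=cloud(c)
Rm=cv2.Rodrigues(c['rvec'])[0];t=np.ravel(c['tvec']);o=-Rm.T@t
pts=[]
for u,v in pix:
    d=Rm.T@np.linalg.inv(c['mtx'])@[u,v,1]; pts.append((o+d*(.12-o[2])/d[2])[:2])
pts=np.array(pts);print(pts.round(4), pts.mean(0)); 
for i in range(4):
    e=pts[(i+1)%4]-pts[i]; print(np.linalg.norm(e),np.degrees(np.arctan2(e[1],e[0])))
for n in ['scene','side']:
    c=load(n);w=cloud(c);px=c['pixels'].astype(int)
    m=(abs(w[...,2]-.12)<.004)&(w[...,0]>.4)&(w[...,0]<.7)&(w[...,1]<0)&(w[...,1]>-.35)
    P=w[m]; print(n,len(P),cv2.minAreaRect((P[:,:2]*1000).astype(np.float32)))
    for nm,lim in [('spat',None)]: pass
# bystanders: occupied height map
c=load('scene');w=cloud(c)
for nm,(u,v) in dict(cone=(300,400),spat=(370,340),tile=(440,280),cone2=(295,393)).items(): print(nm,w[v,u].round(3))
E
```

```text
[[ 0.4957 -0.143 ]
 [ 0.5723 -0.1299]
 [ 0.5968 -0.2754]
 [ 0.5203 -0.2903]] [ 0.5462808  -0.20963937]
0.07773074757489641 9.723458297539043
0.14758124658168978 -80.45289933709411
0.07790769097633475 -168.95515174047011
0.14937839001904096 99.48929998332163
scene 852 ((543.6865844726562, -210.26419067382812), (83.39202117919922, 151.1649627685547), 9.490551948547363)
side 282 ((542.73974609375, -209.59097290039062), (81.99884796142578, 158.3978271484375), 9.38635540008545)
cone [ 0.731 -0.174  0.023]
spat [0.732 0.009 0.003]
tile [0.745 0.225 0.005]
cone2 [ 0.728 -0.18   0.047]
```

Case 1 has its middle ball at (0.475, 0.0355) with its axis at 82°. Case 2 is at (0.624, 0.037) with its axis at 75°. The caddy centre is at (0.5445, -0.210), yaw 9.5°. First I'll turn the tool 60° and move towards case 1.

>>> step_arm:
  targets:
    - [[1,0.5,0,0,-1],[1,0.5,0,0,-1],[1,0.5,0,0,-1],[1,0.5,0,0,-1],[1,0,0,0,-1],[1,0,0,0,-1],[1,0,0,0,-1],[1,0,0,0,-1],[1,0,0,0,-1],[1,0,0,0,-1]]
  squeeze: 20

```text
time: 0.98
eef_pos: [0.3209, -0.587, 0.2307]
tcp_rot: [0.808, 0.589, 0.0, -0.0]
contact_force: [-0.1, -0.8, -0.2]
opening: 0.999
```

>>> step_arm:
  targets:
    - [[1,0.5,0,0,-1],[1,0.5,0,0,-1]]

```text
time: 1.15
eef_pos: [0.3314, -0.5488, 0.2305]
tcp_rot: [0.754, 0.656, 0.0, -0.0]
contact_force: [0.1, 0.8, 0.2]
opening: 1.0
```

```bash
cat >> h.py <<'E'
def go(x,y,z,yawdeg=None):
    s=st(); M=R.from_quat(s['tcp_rot']).as_matrix(); p=np.array(s['eef_pos'])
    yaw=np.degrees(np.arctan2(M[1,0],M[0,0])); d=M.T@(np.array([x,y,z])-p)
    print('yaw',round(yaw,2),'units xyz',np.round(d/.04,3),'turn units(tool z)',None if yawdeg is None else np.round(-((yawdeg-yaw+180)%360-180)/5,3))
E
python3 -c "
from h import *
go(.475,.0355,.1,82)"
```

```text
t 1.15 pos [ 0.3314 -0.5488  0.2305] rot [[0.138, 0.99, -0.0], [0.99, -0.138, 0.001], [0.001, -0.0, -1.0]] F [0.1 0.8 0.2] M [ 0.05 -0.05  0.06] open 1.0 q [-1.186  0.214  1.665  0.     1.263 -1.047]
yaw 82.04 units xyz [14.96   1.536  3.276] turn units(tool z) 0.009
```

>>> step_arm:
  targets:
    - [[1,0.95,0.1,0,0],[1,0.95,0.1,0,0],[1,0.95,0.1,0,0],[1,0.95,0.1,0,0],[1,0.95,0.1,0,0],[1,0.95,0.1,0,0],[1,0.95,0.1,0,0],[1,0.95,0.1,0,0],[1,0.95,0.1,0.3,0],[1,0.95,0.1,0.3,0]]

```text
time: 1.98
eef_pos: [0.4254, -0.1768, 0.2079]
tcp_rot: [0.756, 0.655, 0.0, 0.001]
contact_force: [0.4, 0.7, -0.8]
opening: 1.001
```

>>> step_arm:
  targets:
    - [[1,0.9,0.1,0.5,0],[1,0.9,0.1,0.5,0],[1,0.9,0.1,0.5,0],[1,0.9,0.1,0.5,0],[1,0.9,0.1,0.5,0],[1,0.4,0.03,0,0],[1,0,0,0,0]]

```text
time: 2.57
eef_pos: [0.4724, 0.0158, 0.1054]
tcp_rot: [0.754, 0.657, -0.001, -0.002]
contact_force: [0.1, 0.5, 0.1]
opening: 1.003
```

```bash
python3 -c "
from h import *
go(.475,.0355,.1,82)
cam('wrist','w1')"
```

```text
t 2.57 pos [0.4724 0.0158 0.1054] rot [[0.137, 0.991, -0.004], [0.991, -0.137, 0.001], [0.001, -0.004, -1.0]] F [0.1 0.5 0.1] M [ 0.06 -0.04 -0.01] open 1.003 q [-1.82e-01 -1.50e-02  2.16e+00  1.00e-03  1.00e+00 -4.50e-02]
yaw 82.13 units xyz [ 0.495 -0.002  0.136] turn units(tool z) 0.026
```

View pics/w1.png

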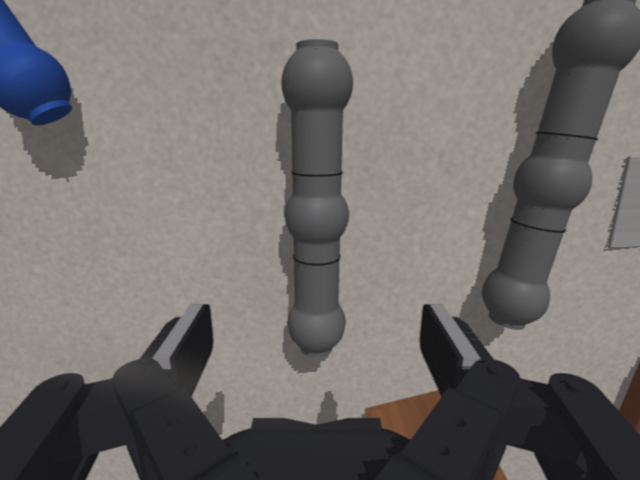

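The wrist view shows case 1 centred between the jaws (balls at column ~317) with its axis running along the picture. I'll move over the middle ball, descend and pinch.

>>> step_arm:
  targets:
    - [[1,0.5,0,0.4,0],[1,0,0,0.4,0],[1,0,0,0.4,0],[1,0,0,0.4,0],[1,0,0,0.4,0],[1,0,0,0.3,0],[1,0,0,0.2,0],[1,0,0,0,0],[1,0,0,0,0]]

```text
time: 3.37
eef_pos: [0.4768, 0.0317, 0.0077]
tcp_rot: [0.756, 0.655, 0.0, 0.0]
contact_force: [0.5, 0.2, -0.0]
opening: 0.998
```

```bash
python3 -c "
from h import *
go(.475,.0355,.003,82)"
```

```text
t 3.37 pos [0.4768 0.0317 0.0077] rot [[0.142, 0.99, 0.0], [0.99, -0.142, -0.0], [-0.0, 0.0, -1.0]] F [ 0.5  0.2 -0. ] M [-0.05  0.    0.04] open 0.998 q [-0.146  0.175  2.182 -0.     0.785 -0.003]
yaw 81.82 units xyz [ 0.087 -0.058  0.117] turn units(tool z) -0.037
```

>>> step_arm:
  targets:
    - [[1,0.08,-0.04,0.1,0],[1,0,0,0,0]]

```text
time: 3.53
eef_pos: [0.4756, 0.036, 0.0037]
tcp_rot: [0.755, 0.655, 0.0, 0.0]
contact_force: [-0.2, 0.1, 0.8]
opening: 1.003
```

```bash
python3 -c "
from h import *
go(.475,.0355,.003,82)
cam('wrist','w2')"
```

```text
t 3.53 pos [0.4756 0.036  0.0037] rot [[0.142, 0.99, 0.001], [0.99, -0.142, -0.0], [0.0, 0.001, -1.0]] F [-0.2  0.1  0.8] M [0.02 0.01 0.02] open 1.003 q [-0.138  0.181  2.185  0.     0.775  0.004]
yaw 81.86 units xyz [-0.014 -0.013  0.018] turn units(tool z) -0.028
```

View pics/w2.png

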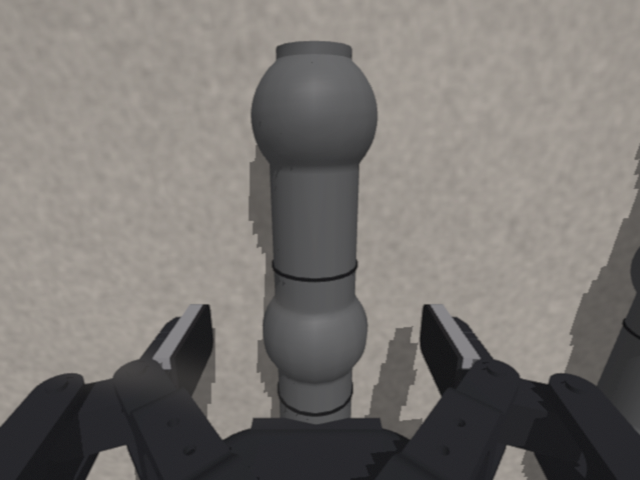

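The middle ball is between the pads at (315,330). Before closing, I'll check its fore-aft position with the wrist depth.

```bash
cat >> h.py <<'E'
from scipy.optimize import least_squares
def ball(c,uv,rad=.03,guess=None):
    w=cloud(c);u,v=uv;p0=w[v,u]
    m=(np.linalg.norm(w-p0,axis=-1)<rad)
    px=c['pixels'].astype(int); m&=(px.max(-1)-px.min(-1)<25)
    P=w[m]; o=-cv2.Rodrigues(np.array(c['rvec']))[0].T@np.ravel(c['tvec']); d=(p0-o)/np.linalg.norm(p0-o)
    r=least_squares(lambda x:np.linalg.norm(P-x,axis=1)-.021,p0+.02*d,loss='soft_l1',f_scale=.001)
    return r.x,np.median(abs(r.fun)),len(P)
E
python3 -c "
from h import *
c=load('wrist')
for uv in [(315,320),(315,110)]:
  for rad in (.015,.02): print(ball(c,uv,rad))
"
```

```text
(array([0.47543147, 0.04164533, 0.01950657]), np.float64(0.001300857317611228), 5292)
(array([0.47559031, 0.04286394, 0.02012698]), np.float64(0.001959056988745822), 8373)
(array([0.48554028, 0.11373528, 0.02093319]), np.float64(0.00036790564720798856), 7556)
(array([0.48554971, 0.11374263, 0.020964  ]), np.float64(0.0003486805609651915), 11359)
```

The far end ball fits at (0.4855, 0.1137), which puts the middle ball at (0.4744, 0.0355). That agrees with the first estimate, so I'll close with 20 N and lift slowly.

>>> step_arm:
  targets:
    - [[0,0,0,0,0],[0,0,0,0,0],[0,0,0,0,0],[0,0,0,0,0],[0,0,0,0,0],[0,0,0,0,0],[0,0,0,0,0],[0,0,0,0,0]]
  squeeze: 20

```text
time: 4.25
eef_pos: [0.4757, 0.0359, 0.0037]
tcp_rot: [0.756, 0.655, 0.0, 0.0]
contact_force: [-1.0, -0.6, 4.8]
opening: 0.477
```

>>> step_arm:
  targets:
    - [[0,0,0,-0.1,0],[0,0,0,-0.1,0],[0,0,0,-0.1,0],[0,0,0,-0.1,0],[0,0,0,-0.1,0],[0,0,0,-0.1,0],[0,0,0,-0.1,0],[0,0,0,-0.1,0],[0,0,0,0,0],[0,0,0,0,0]]

```text
time: 5.08
eef_pos: [0.4759, 0.0361, 0.0359]
tcp_rot: [0.756, 0.655, 0.001, 0.0]
contact_force: [-0.1, 1.1, -2.6]
opening: 0.476
```

```bash
python3 -c "
from h import *
st()
cam('side','s3');cam('wrist','w3')
import cv2
i=cv2.imread('pics/s3.png')[190:300,260:440];cv2.imwrite('pics/s3c.png',cv2.resize(i,None,fx=4,fy=4,interpolation=2))"
```

```text
t 5.08 pos [0.4759 0.0361 0.0359] rot [[0.142, 0.99, 0.001], [0.99, -0.142, 0.0], [0.001, 0.001, -1.0]] F [-0.1  1.1 -2.6] M [ 0.25 -0.06  0.06] open 0.476 q [-1.38e-01  1.16e-01  2.18e+00  1.00e-03  8.44e-01  4.00e-03]
```

View pics/s3c.png

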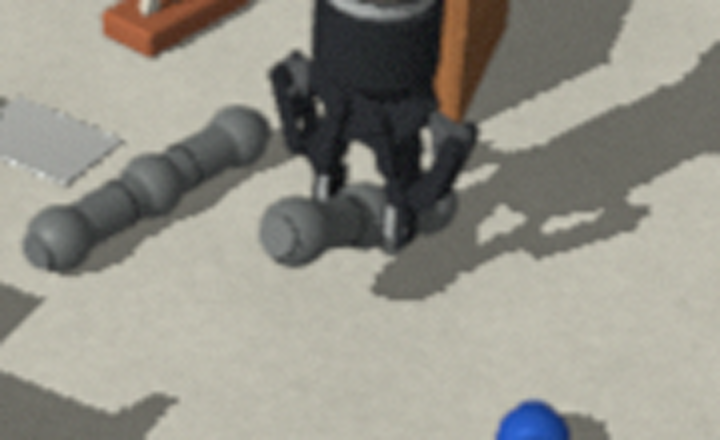

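View pics/w3.png

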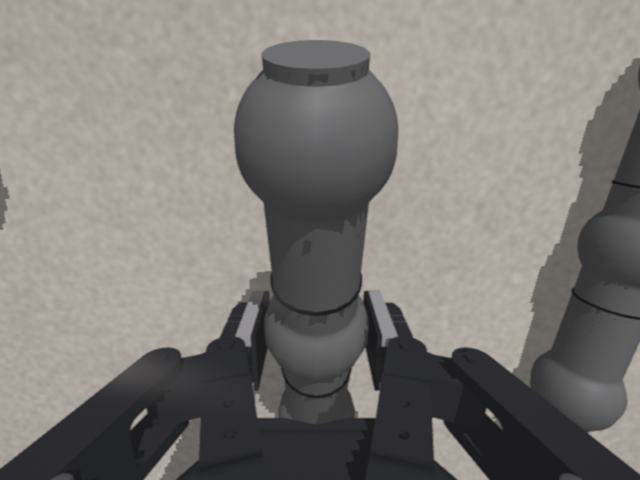

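The far (+y) end is rising, with its foot face visible at the top of the picture, so the −y end is heavy. I'll lift a bit further to get the case clear of the bench and measure again.

>>> step_arm:
  targets:
    - [[0,0,0,-0.15,0],[0,0,0,-0.15,0],[0,0,0,-0.15,0],[0,0,0,-0.15,0],[0,0,0,-0.15,0],[0,0,0,-0.15,0],[0,0,0,-0.15,0],[0,0,0,-0.15,0],[0,0,0,0,0],[0,0,0,0,0]]

```text
time: 6.02
eef_pos: [0.4757, 0.0359, 0.0839]
tcp_rot: [0.755, 0.655, 0.0, 0.0]
contact_force: [-0.5, -0.0, -4.9]
opening: 0.478
```

```bash
python3 -c "
from h import *
st()
cam('side','s4');c=cam('wrist','w4');cam('scene','c4')
import cv2
i=cv2.imread('pics/s4.png')[170:300,260:440];j=cv2.imread('pics/c4.png')[170:300,200:380];cv2.imwrite('pics/s4c.png',np.hstack([cv2.resize(a,None,fx=2.2,fy=2.2,interpolation=2) for a in (i,j)]))"
```

```text
t 6.02 pos [0.4757 0.0359 0.0839] rot [[0.141, 0.99, 0.001], [0.99, -0.141, -0.0], [-0.0, 0.001, -1.0]] F [-0.5 -0.  -4.9] M [0.07 0.05 0.02] open 0.478 q [-0.138  0.028  2.164 -0.     0.948  0.004]
```

View pics/s4c.png

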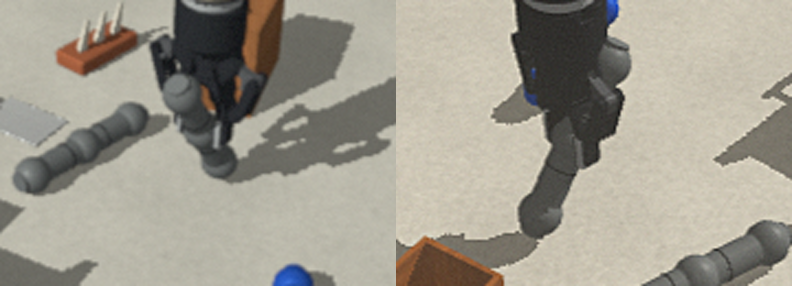

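View pics/w4.png

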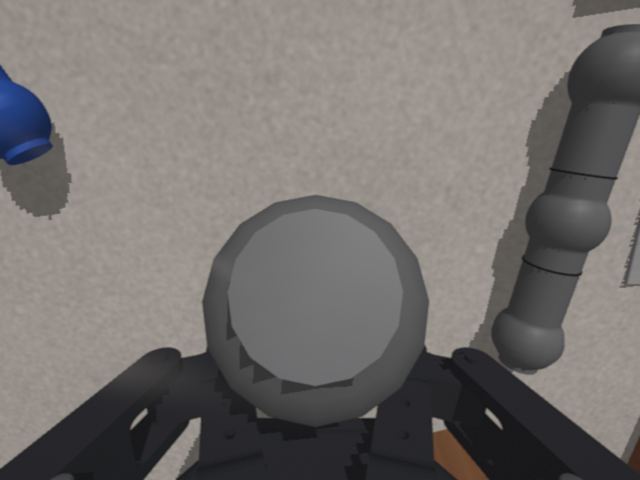

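```bash
python3 -c "
from h import *
c=load('wrist');w=cloud(c)
P=w[240:350,270:360].reshape(-1,3);P=P[~np.isnan(P[:,0])]
m=P.mean(0);n=np.linalg.svd(P-m,full_matrices=False)[2][2];n*=np.sign(n[2]);print(m,n,'elev',np.degrees(np.arcsin(n[2])))
print('mid',m-.1*n,'low foot',m-.2*n)
c=load('scene')
print(ball(c,(265+0,270),.03) if 0 else '')
"
```

```text
[0.48315079 0.0946772  0.17889104] [0.05458295 0.41339226 0.90891558] elev 65.35592089363945
mid [0.47769249 0.05333797 0.08799948] low foot [ 0.4722342   0.01199875 -0.00289207]
```

It reads as a 65° tilt with the full weight (about 5 N) on the fingers, so case 1's heavy end is −y. I'll lift it clearly, shift it back 60 mm, and then lay it down again along an arc about the heavy foot.

>>> step_arm:
  targets:
    - [[0,-0.1,0,-0.15,0],[0,-0.2,0,-0.15,0],[0,-0.3,0,-0.1,0],[0,-0.3,0,0,0],[0,-0.3,0,0,0],[0,-0.2,0,0,0],[0,-0.1,0,0,0],[0,0,0,0,0],[0,0,0,0,0]]

```text
time: 6.92
eef_pos: [0.4669, -0.0235, 0.0994]
tcp_rot: [0.756, 0.655, 0.0, -0.0]
contact_force: [-0.2, 0.4, -4.9]
opening: 0.473
```

```bash
python3 -c "
from h import *
st()
cam('side','s5');c=cam('wrist','w5');cam('scene','c5')
import cv2
w=cloud(load('side'));print('handle',w[333,213])
i=cv2.imread('pics/s5.png')[170:300,260:440];j=cv2.imread('pics/c5.png')[190:320,180:360];cv2.imwrite('pics/s5c.png',np.hstack([cv2.resize(a,None,fx=2.2,fy=2.2,interpolation=2) for a in (i,j)]))"
```

```text
t 6.92 pos [ 0.4669 -0.0235  0.0994] rot [[0.142, 0.99, 0.0], [0.99, -0.142, 0.0], [0.0, 0.0, -1.0]] F [-0.2  0.4 -4.9] M [0.15 0.04 0.  ] open 0.473 q [-0.268 -0.02   2.178  0.     0.983 -0.126]
handle [0.57295918 0.44695288 0.06091198]
```

View pics/s5c.png

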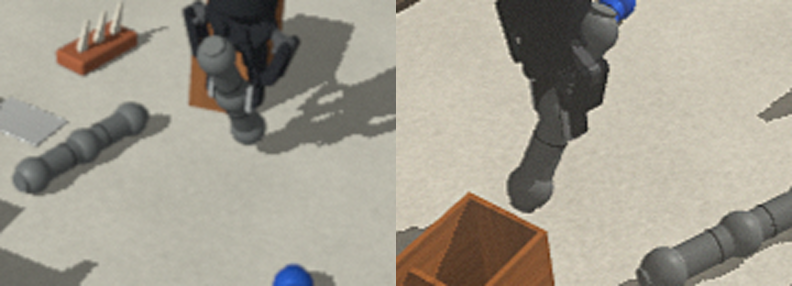

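Both views show the case clear of the bench with the −y end down. Now I'll lower it and lay it flat.

>>> step_arm:
  targets:
    - [[0,0,0,0.2,0],[0,0,0,0.2,0],[0,0.1,0,0.1,0],[0,0.2,0,0.1,0],[0,0.2,0,0.1,0],[0,0.17,0,0.12,0],[0,0.17,0,0.12,0],[0,0.14,0,0.15,0],[0,0.14,0,0.15,0],[0,0.1,0,0.14,0]]

```text
time: 7.9
eef_pos: [0.4749, 0.0262, 0.0444]
tcp_rot: [0.756, 0.655, 0.001, 0.0]
contact_force: [1.1, 3.7, 2.2]
opening: 0.476
```

```bash
python3 -c "
from h import *
st()
c=cam('wrist','w6')"
```

```text
t 7.9 pos [0.4749 0.0262 0.0444] rot [[0.142, 0.99, 0.002], [0.99, -0.142, 0.002], [0.002, 0.002, -1.0]] F [1.1 3.7 2.2] M [ 0.6  -0.08 -0.04] open 0.476 q [-1.600e-01  9.600e-02  2.182e+00  2.000e-03  8.620e-01 -1.900e-02]
```

View pics/w6.png

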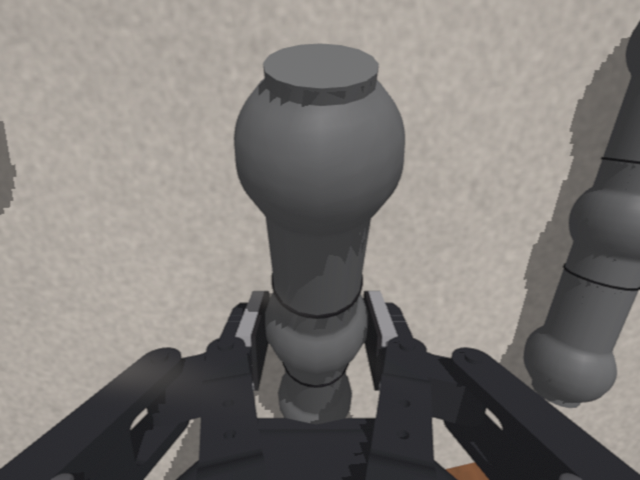

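Working well, the tilt is down to about 30°. Continuing.

>>> step_arm:
  targets:
    - [[0,0.13,0,0.17,0],[0,0.13,0,0.17,0],[0,0.1,0,0.17,0],[0,0.1,0,0.17,0],[0,0.07,0,0.15,0],[0,0.04,0,0.12,0],[0,0.03,0,0.07,0],[0,0,0,0,0]]

```text
time: 8.62
eef_pos: [0.4768, 0.0477, 0.0053]
tcp_rot: [0.755, 0.656, -0.003, -0.001]
contact_force: [-10.6, -4.2, 20.4]
opening: 0.478
```

```bash
python3 -c "
from h import *
st()
c=cam('wrist','w7')"
```

```text
t 8.62 pos [0.4768 0.0477 0.0053] rot [[0.139, 0.99, -0.006], [0.99, -0.139, -0.002], [-0.003, -0.005, -1.0]] F [-10.6  -4.2  20.4] M [-0.49  1.75  0.05] open 0.478 q [-0.111  0.185  2.176 -0.004  0.786  0.031]
```

View pics/w7.png

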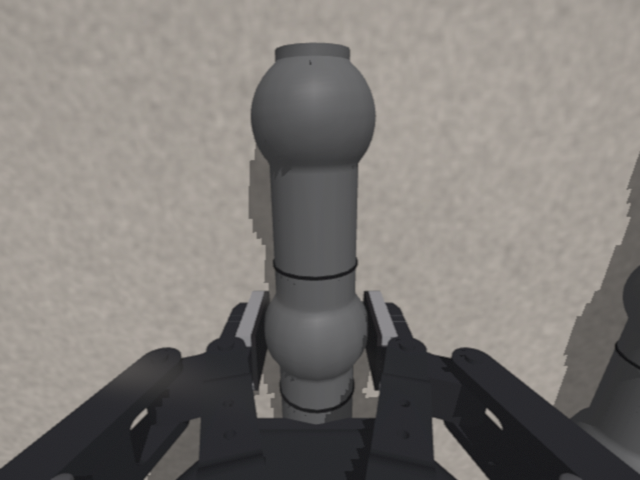

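The case is flat. There is about 20 N of downward press, so I'll ease up slightly and open.

>>> step_arm:
  targets:
    - [[0,0,0,-0.08,0],[0.9,0,0,0,0],[0.9,0,0,0,0],[0.9,0,0,0,0],[0.9,0,0,0,0],[0.9,0,0,-0.5,0],[0.9,0,0,-0.5,0],[0.9,0,0,-0.5,0],[0.9,0,0,-0.5,0],[0.9,0,0,0,0]]

```text
time: 9.5
eef_pos: [0.4802, 0.0484, 0.0904]
tcp_rot: [0.755, 0.655, 0.003, 0.003]
contact_force: [0.5, 0.5, 1.2]
opening: 0.903
```

```bash
python3 -c "
from h import *
st()
c=cam('wrist','w8')"
```

```text
t 9.5 pos [0.4802 0.0484 0.0904] rot [[0.141, 0.99, 0.008], [0.99, -0.141, -0.001], [0.0, 0.008, -1.0]] F [0.5 0.5 1.2] M [-0.01 -0.02 -0.01] open 0.903 q [-0.11   0.026  2.152  0.     0.956  0.031]
```

View pics/w8.png

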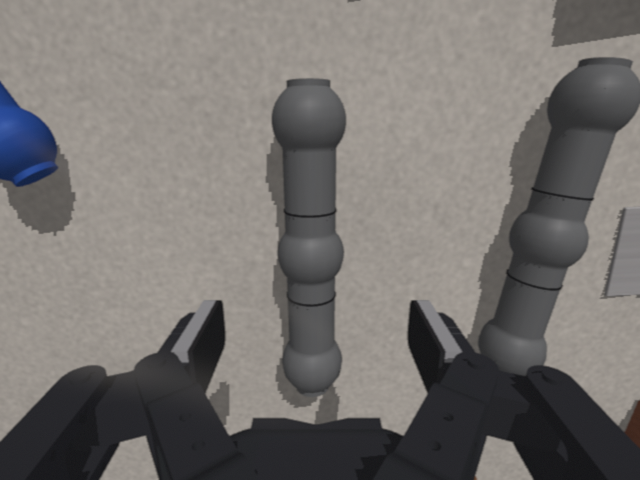

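Case 1 is lying flat, with balls at (308,118), (311,250) and (312,362). I'll locate the far (light) ball.

```bash
python3 -c "
from h import *
c=load('wrist')
b=[ball(c,uv,.018) for uv in [(308,115),(311,245),(312,355)]]
for x in b: print(x)
a=b[0][0]-b[2][0];print('axis',np.degrees(np.arctan2(a[1],a[0])),np.linalg.norm(a))
b=[ball(c,uv,.018) for uv in [(602,95),(549,232),(512,345)]]
for x in b: print(x)
"
```

```text
(array([0.48704176, 0.12611264, 0.0209371 ]), np.float64(0.000373617004671728), 3077)
(array([0.47711348, 0.05232798, 0.02041387]), np.float64(0.0013040996601141192), 2686)
(array([ 0.46725783, -0.02052065,  0.01912799]), np.float64(0.0020294985078926544), 2080)
axis 82.31599057887898 0.14797296875661647
(array([0.64393779, 0.11351419, 0.02092485]), np.float64(0.00045232970119902724), 4004)
(array([0.62420478, 0.03879104, 0.02091654]), np.float64(0.000734542662498363), 3183)
(array([ 0.60456666, -0.03593872,  0.02058443]), np.float64(0.001041166108310853), 2376)
```

>>> step_arm:
  targets:
    - [[0.9,0.65,-0.03,0,0],[0.9,0.65,-0.04,0,0],[0.9,0.65,-0.03,0.3,0],[0.9,0,0,0.4,0],[0.9,0,0,0.4,0],[0.9,0,0,0.4,0],[0.9,0,0,0.4,0],[0.9,0,0,0.2,0],[0.9,0,0,0,0],[0.9,0,0,0,0]]

```text
time: 10.38
eef_pos: [0.4834, 0.1263, 0.0015]
tcp_rot: [0.755, 0.655, -0.001, -0.001]
contact_force: [0.5, 0.1, 0.6]
opening: 0.9
```

```bash
python3 -c "
from h import *
go(.487,.126,.003,82)"
```

```text
t 10.38 pos [0.4834 0.1263 0.0015] rot [[0.141, 0.99, -0.002], [0.99, -0.141, -0.0], [-0.0, -0.002, -1.0]] F [0.5 0.1 0.6] M [ 0.02 -0.04 -0.02] open 0.9 q [0.052 0.23  2.129 0.    0.784 0.194]
yaw 81.87 units xyz [ 0.005  0.091 -0.038] turn units(tool z) -0.026
```

>>> step_arm:
  targets:
    - [[0.9,0,0.09,-0.04,0],[0.9,0,0,0,0],[0,0,0,0,0],[0,0,0,0,0],[0,0,0,0,0],[0,0,0,0,0],[0,0,0,0,0],[0,0,0,0,0],[0,0,0,0,0]]
  squeeze: 20

```text
time: 11.13
eef_pos: [0.4884, 0.1259, 0.0048]
tcp_rot: [0.755, 0.655, 0.0, 0.0]
contact_force: [-0.3, -0.6, 5.2]
opening: 0.473
```

>>> step_arm:
  targets:
    - [[0,-0.04,0,-0.23,0],[0,-0.05,0,-0.23,0],[0,-0.05,0,-0.23,0],[0,-0.08,0,-0.22,0],[0,-0.09,0,-0.22,0],[0,-0.09,0,-0.22,0],[0,-0.13,0,-0.23,0],[0,-0.13,0,-0.23,0],[0,-0.13,0,-0.23,0],[0,0,0,0,0]]

```text
time: 11.97
eef_pos: [0.4844, 0.0937, 0.088]
tcp_rot: [0.756, 0.655, 0.001, 0.001]
contact_force: [0.5, -0.3, -1.9]
opening: 0.476
```

```bash
python3 -c "
from h import *
st()
c=cam('wrist','w9')"
```

```text
t 11.97 pos [0.4844 0.0937 0.088 ] rot [[0.143, 0.99, 0.003], [0.99, -0.143, -0.0], [0.0, 0.003, -1.0]] F [ 0.5 -0.3 -1.9] M [ 0.12  0.1  -0.12] open 0.476 q [-0.015  0.057  2.125  0.     0.957  0.128]
```

View pics/w9.png

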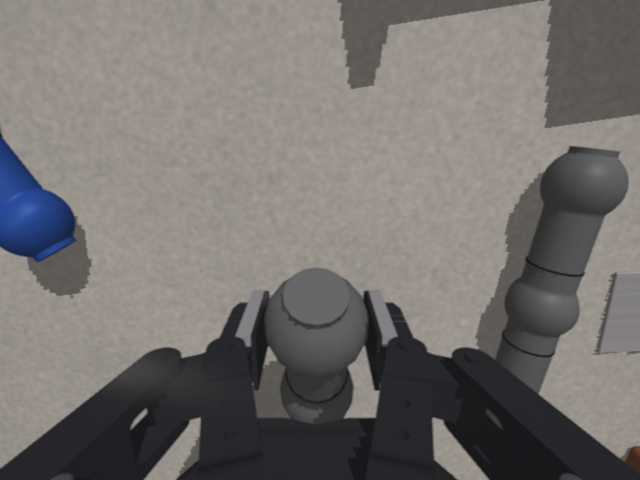

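The light end ball is held and the case is tilting as planned. Continuing along the arc.

>>> step_arm:
  targets:
    - [[0,-0.13,0,-0.18,0],[0,-0.13,0,-0.18,0],[0,-0.13,0,-0.18,0],[0,-0.17,0,-0.17,0],[0,-0.17,0,-0.17,0],[0,-0.17,0,-0.17,0],[0,-0.2,0,-0.14,0],[0,-0.2,0,-0.14,0],[0,-0.2,0,-0.14,0]]

```text
time: 12.77
eef_pos: [0.4746, 0.0343, 0.145]
tcp_rot: [0.755, 0.655, -0.0, 0.0]
contact_force: [-0.0, -0.8, -2.7]
opening: 0.476
```

>>> step_arm:
  targets:
    - [[0,-0.23,0,-0.1,0],[0,-0.23,0,-0.1,0],[0,-0.23,0,-0.1,0],[0,-0.2,0,-0.1,0],[0,-0.2,0,-0.1,0],[0,-0.2,0,-0.15,0],[0,-0.1,0,-0.2,0],[0,0,0,-0.2,0],[0,0,0,0,0],[0,0,0,0,0]]

```text
time: 13.6
eef_pos: [0.4676, -0.02, 0.1876]
tcp_rot: [0.755, 0.655, 0.001, 0.001]
contact_force: [-0.6, -0.3, -4.1]
opening: 0.473
```

```bash
python3 -c "
from h import *
st()
cam('side','s10');c=cam('wrist','w10');cam('scene','c10')
i=cv2.imread('pics/s10.png')[120:300,300:480];j=cv2.imread('pics/c10.png')[170:350,160:340];k=cv2.imread('pics/w10.png');cv2.imwrite('pics/s10c.png',np.hstack([cv2.resize(a,(400,400),interpolation=2) for a in (i,j)]))"
```

```text
t 13.6 pos [ 0.4676 -0.02    0.1876] rot [[0.141, 0.99, 0.002], [0.99, -0.141, -0.001], [-0.0, 0.002, -1.0]] F [-0.6 -0.3 -4.1] M [0.03 0.01 0.02] open 0.473 q [-0.26  -0.142  2.113 -0.     1.168 -0.118]
```

View pics/s10c.png

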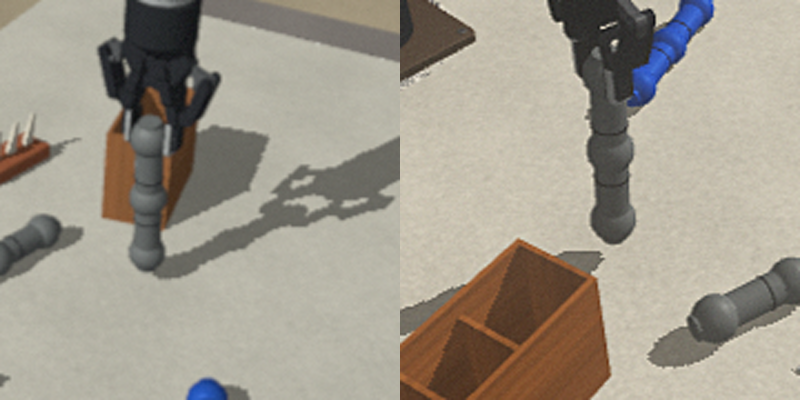

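View pics/w10.png

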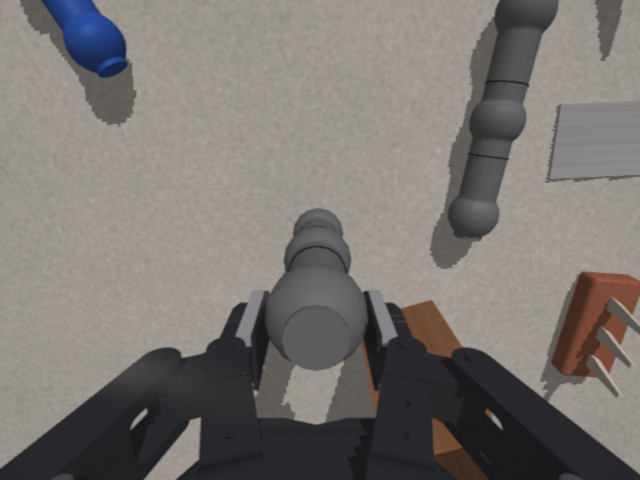

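It hangs nearly vertical from the light end ball with the heavy end down. I'll lift it above the caddy height, then check for residual swing.

>>> step_arm:
  targets:
    - [[0,0,0,-0.15,0],[0,0,0,-0.3,0],[0,0,0,-0.4,0],[0,0,0,-0.4,0],[0,0,0,-0.4,0],[0,0,0,-0.4,0],[0,0,0,-0.4,0],[0,0,0,-0.4,0],[0,0,0,-0.2,0],[0,0,0,0,0]]

```text
time: 14.58
eef_pos: [0.4682, -0.0201, 0.312]
tcp_rot: [0.755, 0.655, 0.002, 0.003]
contact_force: [0.3, -0.4, -3.3]
opening: 0.475
```

```bash
python3 -c "
from h import *
s=st()
c=cam('wrist','w11');cam('scene','c11');w=cloud(c)
M=R.from_quat(s['tcp_rot']).as_matrix();g=np.array(s['eef_pos'])-.0185*M[:,2];print('grasp',g,proj(c,[g]))
print(proj(c,[g-[0,0,.079],g-[0,0,.158]]))
"
```

```text
t 14.58 pos [ 0.4682 -0.0201  0.312 ] rot [[0.141, 0.99, 0.006], [0.99, -0.141, -0.002], [-0.001, 0.006, -1.0]] F [ 0.3 -0.4 -3.3] M [-0.03  0.   -0.03] open 0.475 q [-0.26  -0.242  1.969 -0.     1.409 -0.118]
grasp [ 0.468072   -0.02005184  0.33049355] [[316.56149331 327.68831443]]
[[315.5936382  256.31028818]
 [315.12328965 221.62270832]]
```

View pics/w11.png

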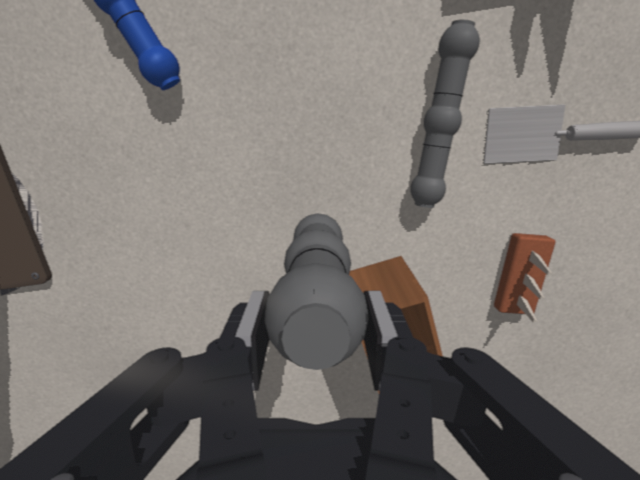

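View pics/c11.png

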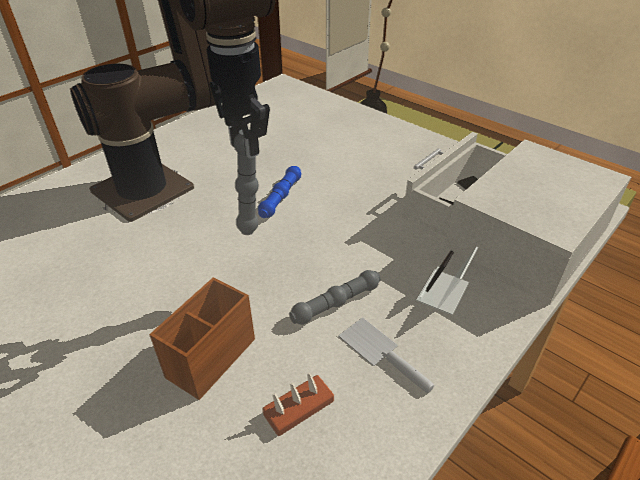

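```bash
python3 -c "
from h import *
s=st();c=load('scene');M=R.from_quat(s['tcp_rot']).as_matrix();g=np.array(s['eef_pos'])-.0185*M[:,2]
print(proj(c,[g,g-[0,0,.079],g-[0,0,.158]]))
print(ball(c,(247,183),.018),ball(c,(248,220),.018))
i=cv2.imread('pics/c11.png')[110:240,200:300];cv2.imwrite('pics/c11c.png',cv2.resize(i,None,fx=4.5,fy=4.5,interpolation=2))
i=cv2.imread('pics/w11.png')[200:380,240:400];cv2.imwrite('pics/w11c.png',cv2.resize(i,None,fx=3.3,fy=3.3,interpolation=2))
"
```

```text
t 14.68 pos [ 0.4669 -0.0198  0.3086] rot [[0.141, 0.99, 0.0], [0.99, -0.141, -0.0], [-0.0, 0.0, -1.0]] F [-0.5 -0.8 -4.6] M [0.06 0.05 0.  ] open 0.472 q [-0.26  -0.24   1.973 -0.     1.408 -0.118]
[[243.58601221 141.24877035]
 [248.28666787 180.92752039]
 [252.46966618 216.23666793]]
(array([ 0.46603169, -0.02435589,  0.25026123]), np.float64(0.0020706750437567163), 290) (array([ 0.46529199, -0.03267242,  0.17471427]), np.float64(0.002274350194479576), 259)
```

View pics/c11c.png

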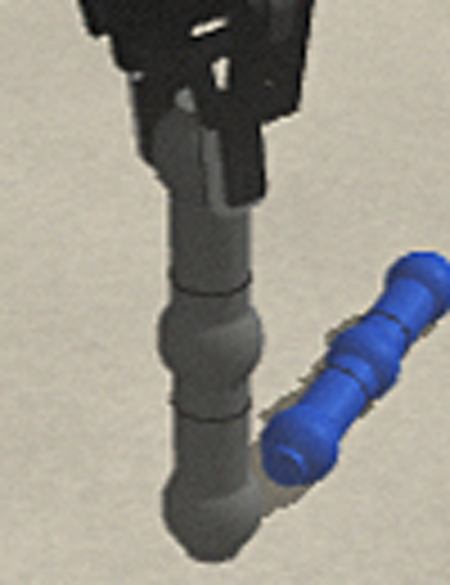

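The case hangs about 5° off vertical (foot towards −y), held there by pinch friction. I'll carry it with a brisk start, which makes it lag upright, and a soft stop over the far compartment at (0.5505, -0.2456).

>>> step_arm:
  targets:
    - [[0,-0.25,0.1,-0.1,0],[0,-0.5,0.2,-0.1,0],[0,-0.6,0.22,-0.1,0],[0,-0.6,0.22,0,0],[0,-0.6,0.22,0,0],[0,-0.55,0.22,0,0],[0,-0.5,0.22,0,0],[0,-0.42,0.22,0,0],[0,-0.35,0.22,0,0],[0,-0.28,0.22,0,0]]

```text
time: 15.52
eef_pos: [0.5219, -0.2179, 0.3188]
tcp_rot: [0.756, 0.655, -0.001, -0.001]
contact_force: [-0.2, 0.2, -4.3]
opening: 0.475
```

>>> step_arm:
  targets:
    - [[0,-0.22,0.22,0,0],[0,-0.16,0.2,0,0],[0,-0.12,0.2,0,0],[0,-0.08,0.12,0,0],[0,-0.04,0.06,0,0],[0,-0.02,0,0,0],[0,0,0,0,0],[0,0,0,0,0],[0,0,0,0,0]]

```text
time: 16.27
eef_pos: [0.5502, -0.245, 0.3207]
tcp_rot: [0.755, 0.655, -0.0, 0.0]
contact_force: [0.4, -0.7, -4.2]
opening: 0.476
```

```bash
python3 -c "
from h import *
go(.5505,-.2456,.32,82)
s=st();c=cam('scene','c12');cam('side','s12');M=R.from_quat(s['tcp_rot']).as_matrix();g=np.array(s['eef_pos'])-.0185*M[:,2]
print(proj(c,[g,g-[0,0,.079],g-[0,0,.158],g-[0,0,.179],g+[0,-.015,-.158]]))
i=cv2.imread('pics/c12.png')[210:410,110:310];cv2.imwrite('pics/c12c.png',cv2.resize(i,None,fx=3,fy=3,interpolation=2))
"
```

```text
t 16.27 pos [ 0.5502 -0.245   0.3207] rot [[0.141, 0.99, 0.0], [0.99, -0.141, -0.0], [-0.0, 0.0, -1.0]] F [ 0.4 -0.7 -4.2] M [-0.03  0.03 -0.05] open 0.476 q [-0.587  0.072  1.66  -0.     1.41  -0.446]
yaw 81.9 units xyz [-0.012  0.01   0.018] turn units(tool z) -0.019
t 16.27 pos [ 0.5502 -0.245   0.3207] rot [[0.141, 0.99, 0.0], [0.99, -0.141, -0.0], [-0.0, 0.0, -1.0]] F [ 0.4 -0.7 -4.2] M [-0.03  0.03 -0.05] open 0.476 q [-0.587  0.072  1.66  -0.     1.41  -0.446]
[[154.58049765 220.66878631]
 [166.88512023 264.29016918]
 [177.52577646 302.01258905]
 [180.11648817 311.19697698]
 [169.22049784 307.60512065]]
```

View pics/c12.png

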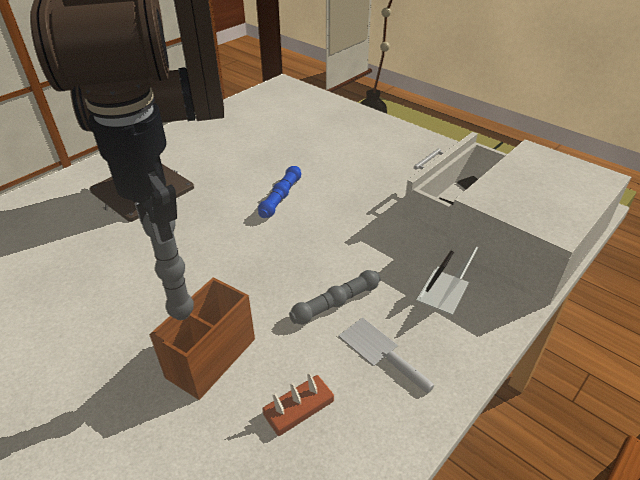

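View pics/s12.png

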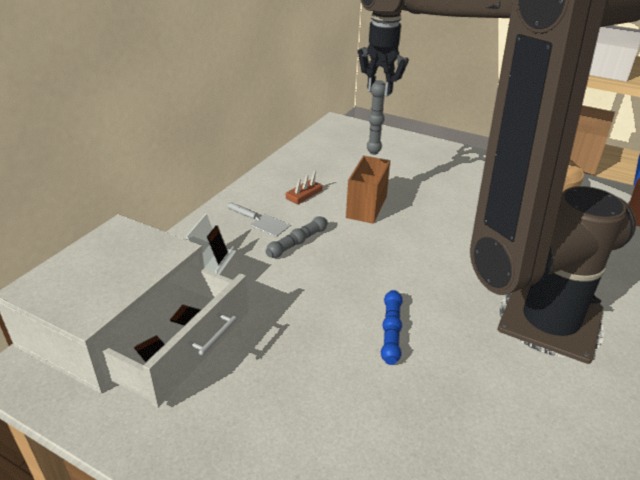

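In both views the case hangs plumb over the far compartment, with the lower ball at (180,304) in the scene view against (178,302) expected. Descending.

>>> step_arm:
  targets:
    - [[0,0,0,0.2,0],[0,0,0,0.35,0],[0,0,0,0.35,0],[0,0,0,0.35,0],[0,0,0,0.35,0],[0,0,0,0.35,0],[0,0,0,0.2,0],[0,0,0,0,0],[0,0,0,0,0]]

```text
time: 17.12
eef_pos: [0.5501, -0.2454, 0.2337]
tcp_rot: [0.755, 0.655, -0.0, -0.001]
contact_force: [0.6, -0.5, -4.3]
opening: 0.472
```

```bash
python3 -c "
from h import *
s=st();c=cam('scene','c13');cam('side','s13')
i=cv2.imread('pics/c13.png')[230:430,110:310];j=cv2.imread('pics/s13.png')[80:230,310:460];cv2.imwrite('pics/c13c.png',np.hstack([cv2.resize(a,(400,400),interpolation=2) for a in (i,j)]))
"
```

```text
t 17.12 pos [ 0.5501 -0.2454  0.2337] rot [[0.141, 0.99, -0.001], [0.99, -0.141, 0.001], [0.001, -0.001, -1.0]] F [ 0.6 -0.5 -4.3] M [ 0.04 -0.01  0.04] open 0.472 q [-0.588  0.127  1.758  0.     1.258 -0.446]
```

View pics/c13c.png

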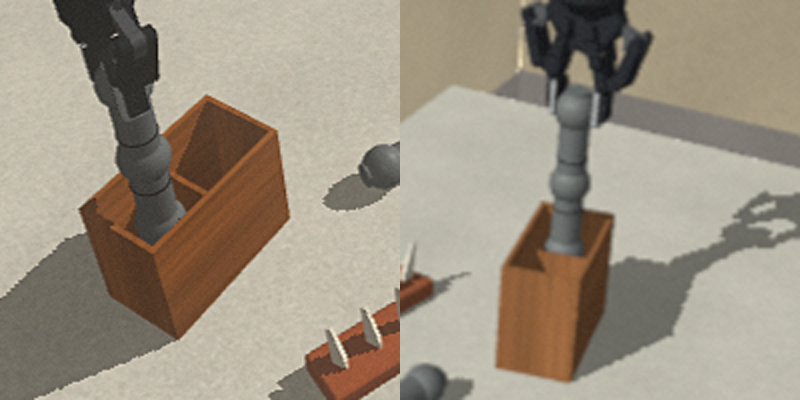

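The foot is inside the far compartment with no contact force. Lowering further.

>>> step_arm:
  targets:
    - [[0,0,0,0.25,0],[0,0,0,0.35,0],[0,0,0,0.35,0],[0,0,0,0.3,0],[0,0,0,0.2,0],[0,0,0,0.1,0],[0,0,0,0,0],[0,0,0,0,0]]

```text
time: 17.88
eef_pos: [0.5505, -0.2456, 0.1724]
tcp_rot: [0.755, 0.655, 0.0, 0.0]
contact_force: [0.5, 0.1, -3.9]
opening: 0.476
```

>>> step_arm:
  targets:
    - [[0,0,0,0.03,0],[0,0,0,0.03,0],[0,0,0,0,0]]

```text
time: 18.13
eef_pos: [0.551, -0.246, 0.1716]
tcp_rot: [0.755, 0.655, 0.0, 0.001]
contact_force: [-0.2, 0.3, 1.4]
opening: 0.477
```

The force went from −3.9 N to +1.4 N, so the foot is on the floor. Releasing and retreating upwards.

>>> step_arm:
  targets:
    - [[0.6,0,0,0,0],[0.7,0,0,0,0],[0.8,0,0,0,0],[0.8,0,0,0,0],[0.8,0,0,-0.3,0],[0.8,0,0,-0.6,0],[0.8,0,0,-0.6,0],[0.8,0,0,-0.6,0],[0.8,0,0,-0.3,0]]

```text
time: 18.88
eef_pos: [0.5516, -0.2462, 0.2711]
tcp_rot: [0.755, 0.655, 0.001, 0.003]
contact_force: [0.7, -0.3, 0.8]
opening: 0.802
```

```bash
python3 -c "
from h import *
s=st();c=cam('scene','c14');cam('side','s14')
i=cv2.imread('pics/c14.png')[230:430,110:310];j=cv2.imread('pics/s14.png')[80:230,310:460];cv2.imwrite('pics/c14c.png',np.hstack([cv2.resize(a,(400,400),interpolation=2) for a in (i,j)]))
c=load('scene')
for uv in [(300,313),(340,294),(372,279)]: print(ball(c,uv,.018))
"
```

```text
t 18.88 pos [ 0.5516 -0.2462  0.2711] rot [[0.141, 0.99, 0.005], [0.99, -0.141, -0.004], [-0.003, 0.006, -1.0]] F [ 0.7 -0.3  0.8] M [ 0.01 -0.01  0.01] open 0.802 q [-0.588  0.1    1.719  0.     1.316 -0.446]
(array([ 0.60301312, -0.03926407,  0.01956297]), np.float64(0.001107083966384979), 264)
(array([0.6239056 , 0.03797982, 0.01955053]), np.float64(0.0008593165896503066), 205)
(array([0.64397901, 0.11296258, 0.0192767 ]), np.float64(0.000945379025036313), 179)
```

View pics/c14c.png

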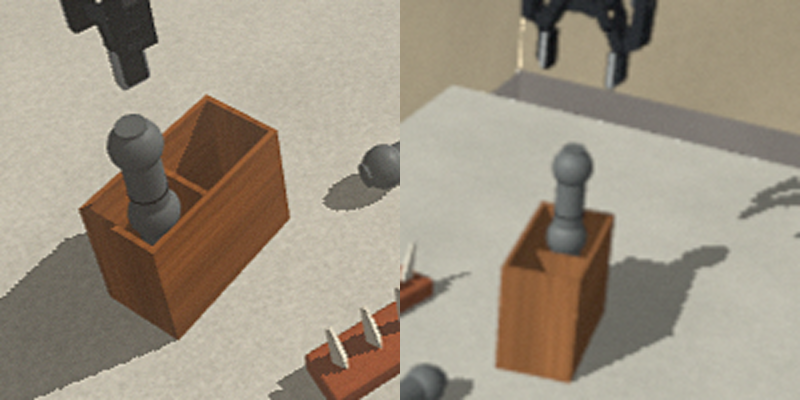

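Case 1 stands upright in the far compartment. Case 2 is unchanged, with its middle ball at (0.624, 0.038) and axis 75.2°. Moving there.

>>> step_arm:
  targets:
    - [[0.9,0,0,0,0.67],[0.9,0,0,0,0.67],[0.9,0.5,0,0,0],[0.9,0.85,0,0,0],[0.9,0.9,0,0,0],[0.9,0.9,0,0,0],[0.9,0.9,0,0,0],[0.9,0.9,0,0.3,0],[0.9,0.8,0,0.7,0],[0.9,0.7,0,0.7,0]]

```text
time: 19.82
eef_pos: [0.6165, 0.0055, 0.1979]
tcp_rot: [0.792, 0.61, 0.001, 0.0]
contact_force: [0.5, 0.3, -0.7]
opening: 0.899
```

>>> step_arm:
  targets:
    - [[0.9,0.5,0,0.7,0],[0.9,0.3,-0.05,0.7,0],[0.9,0,0,0.7,0],[0.9,0,0,0.4,0],[0.9,0,0,0,0],[0.9,0,0,0,0]]

```text
time: 20.32
eef_pos: [0.6207, 0.035, 0.0962]
tcp_rot: [0.792, 0.61, -0.002, -0.002]
contact_force: [1.0, 0.5, -0.4]
opening: 0.9
```

```bash
python3 -c "
from h import *
go(.624,.038,.003,75.2)
c=cam('wrist','w15')"
```

```text
t 20.32 pos [0.6207 0.035  0.0962] rot [[0.256, 0.967, -0.005], [0.967, -0.256, 0.001], [-0.001, -0.005, -1.0]] F [ 1.   0.5 -0.4] M [ 0.   -0.03  0.03] open 0.9 q [-0.107  0.314  1.805  0.     1.027  0.152]
yaw 75.18 units xyz [0.095 0.072 2.329] turn units(tool z) -0.004
```

View pics/w15.png

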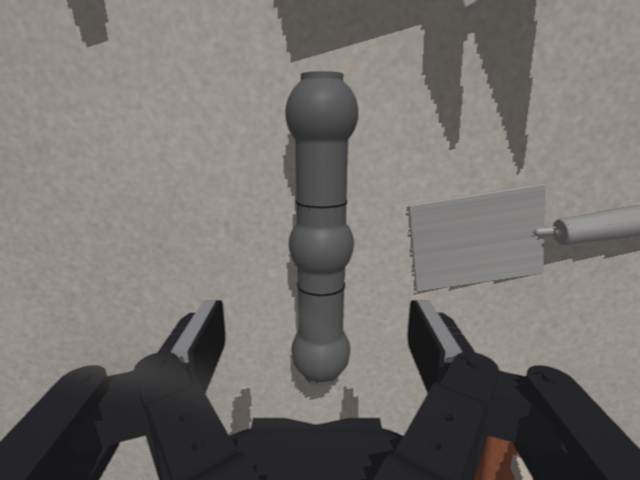

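```bash
python3 -c "
from h import *
c=load('wrist')
b=[ball(c,uv,.018) for uv in [(321,108),(321,240),(321,348)]]
for x in b: print(x)
go(b[0][0][0]-.079*np.cos(np.radians(75.1)),b[0][0][1]-.079*np.sin(np.radians(75.1)),.003,75.1)
w=cloud(c);print('spatula edge',w[240,412],w[285,418])
"
```

```text
(array([0.64387989, 0.11354973, 0.02094245]), np.float64(0.0003814772220423132), 3036)
(array([0.62433206, 0.03978249, 0.02073511]), np.float64(0.000913837543191149), 2459)
(array([ 0.60486254, -0.03378379,  0.02006103]), np.float64(0.0015052425493096815), 2047)
t 20.37 pos [0.6222 0.0347 0.0983] rot [[0.256, 0.967, -0.001], [0.967, -0.256, 0.0], [-0.0, -0.001, -1.0]] F [0.2 0.  0.4] M [-0.05  0.02 -0.01] open 0.9 q [-0.107  0.312  1.803  0.     1.027  0.152]
yaw 75.17 units xyz [0.071 0.02  2.383] turn units(tool z) 0.014
spatula edge [0.68407018 0.01796204 0.0032526 ] [ 0.68220463 -0.01669374  0.00339515]
```

>>> step_arm:
  targets:
    - [[0.7,0.08,0.03,0.3,0],[0.7,0,0,0.4,0],[0.7,0,0,0.4,0],[0.7,0,0,0.4,0],[0.7,0,0,0.4,0],[0.7,0,0,0.3,0],[0.7,0,0,0.16,0],[0.7,0,0,0,0],[0.7,0,0,0,0]]

```text
time: 21.12
eef_pos: [0.6249, 0.0375, 0.0047]
tcp_rot: [0.792, 0.61, 0.0, 0.0]
contact_force: [0.1, -0.7, -0.0]
opening: 0.702
```

```bash
python3 -c "
from h import *
go(.6237,.0372,.003,75.1)"
```

```text
t 21.12 pos [0.6249 0.0375 0.0047] rot [[0.256, 0.967, 0.001], [0.967, -0.256, -0.0], [0.0, 0.001, -1.0]] F [ 0.1 -0.7 -0. ] M [ 0.01  0.   -0.05] open 0.702 q [-0.102  0.452  1.82   0.     0.869  0.157]
yaw 75.17 units xyz [-0.014 -0.027  0.043] turn units(tool z) 0.013
```

>>> step_arm:
  targets:
    - [[0,0,-0.02,0.03,0],[0,0,0,0,0],[0,0,0,0,0],[0,0,0,0,0],[0,0,0,0,0],[0,0,0,0,0]]
  squeeze: 20

```text
time: 21.62
eef_pos: [0.6244, 0.0377, 0.0044]
tcp_rot: [0.792, 0.61, 0.001, 0.001]
contact_force: [-1.6, -0.4, 5.9]
opening: 0.477
```

>>> step_arm:
  targets:
    - [[0,0,0,-0.1,0],[0,0,0,-0.1,0],[0,0,0,-0.1,0],[0,0,0,-0.1,0],[0,0,0,-0.1,0],[0,0,0,-0.1,0],[0,0,0,-0.1,0],[0,0,0,-0.1,0],[0,0,0,0,0],[0,0,0,0,0]]

```text
time: 22.45
eef_pos: [0.6242, 0.038, 0.0357]
tcp_rot: [0.792, 0.61, 0.001, 0.0]
contact_force: [1.0, 0.8, -2.8]
opening: 0.473
```

```bash
python3 -c "
from h import *
st()
c=cam('wrist','w16')"
```

```text
t 22.45 pos [0.6242 0.038  0.0357] rot [[0.256, 0.967, 0.002], [0.967, -0.256, 0.0], [0.001, 0.001, -1.0]] F [ 1.   0.8 -2.8] M [ 0.2  -0.15  0.02] open 0.473 q [-1.020e-01  4.020e-01  1.819e+00  1.000e-03  9.190e-01  1.570e-01]
```

View pics/w16.png

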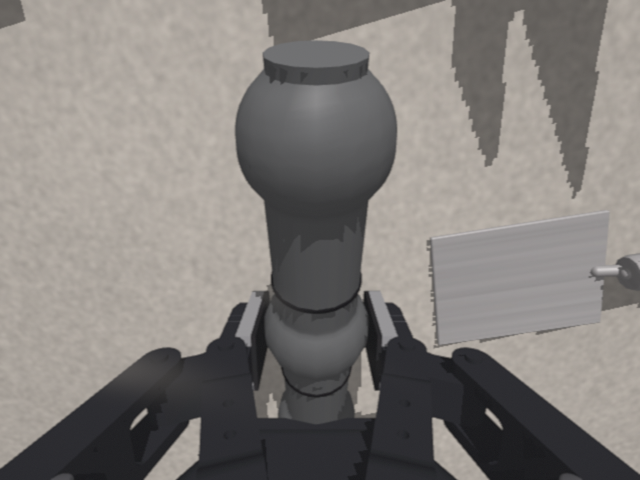

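Again the far (+y) end rises, so the −y end is heavy here too. I'll lift the case clear to confirm, then shift it back.

>>> step_arm:
  targets:
    - [[0,0,0,-0.15,0],[0,0,0,-0.15,0],[0,0,0,-0.15,0],[0,0,0,-0.15,0],[0,0,0,-0.15,0],[0,0,0,-0.15,0],[0,0,0,-0.15,0],[0,0,0,-0.15,0],[0,0,0,0,0],[0,0,0,0,0]]

```text
time: 23.33
eef_pos: [0.624, 0.0377, 0.0838]
tcp_rot: [0.792, 0.61, 0.0, 0.0]
contact_force: [-0.6, -0.3, -4.4]
opening: 0.477
```

>>> step_arm:
  targets:
    - [[0,-0.1,0,-0.15,0],[0,-0.2,0,-0.15,0],[0,-0.3,0,-0.1,0],[0,-0.3,0,0,0],[0,-0.3,0,0,0],[0,-0.2,0,0,0],[0,-0.1,0,0,0],[0,0,0,0,0],[0,0,0,0,0]]

```text
time: 24.08
eef_pos: [0.6081, -0.0206, 0.0988]
tcp_rot: [0.793, 0.61, 0.0, -0.0]
contact_force: [-0.7, 0.1, -5.1]
opening: 0.476
```

```bash
python3 -c "
from h import *
st()
cam('side','s17');cam('scene','c17')
i=cv2.imread('pics/s17.png')[130:300,240:410];j=cv2.imread('pics/c17.png')[190:360,220:390];cv2.imwrite('pics/s17c.png',np.hstack([cv2.resize(a,(400,400),interpolation=2) for a in (i,j)]))"
```

```text
t 24.08 pos [ 0.6081 -0.0206  0.0988] rot [[0.257, 0.966, -0.0], [0.966, -0.257, 0.001], [0.0, -0.0, -1.0]] F [-0.7  0.1 -5.1] M [ 0.06 -0.05  0.05] open 0.476 q [-0.201  0.282  1.84   0.     1.02   0.059]
```

View pics/s17c.png

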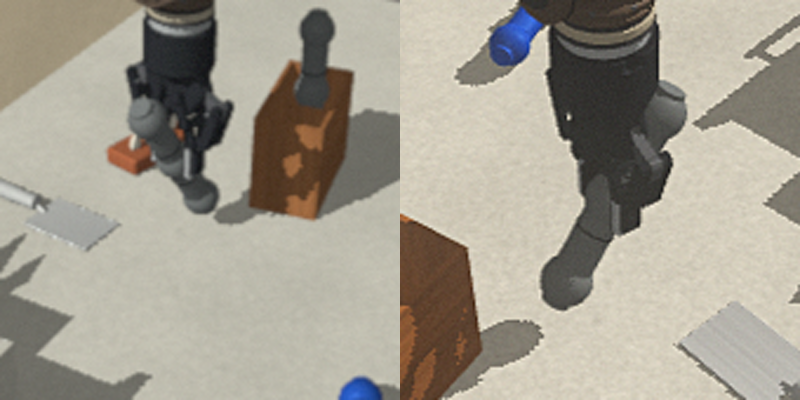

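The views show case 2 off the bench with the −y end down. Laying it flat in the same way.

>>> step_arm:
  targets:
    - [[0,0,0,0.2,0],[0,0,0,0.2,0],[0,0.1,0,0.1,0],[0,0.2,0,0.1,0],[0,0.2,0,0.1,0],[0,0.17,0,0.12,0],[0,0.17,0,0.12,0],[0,0.14,0,0.15,0],[0,0.14,0,0.15,0],[0,0.1,0,0.14,0]]

```text
time: 25.02
eef_pos: [0.6221, 0.0285, 0.0445]
tcp_rot: [0.792, 0.61, 0.002, 0.0]
contact_force: [0.6, 3.4, 2.3]
opening: 0.48
```

>>> step_arm:
  targets:
    - [[0,0.13,0,0.17,0],[0,0.13,0,0.17,0],[0,0.1,0,0.17,0],[0,0.1,0,0.17,0],[0,0.07,0,0.15,0],[0,0.04,0,0.1,0],[0,0.03,0,0.03,0],[0,0,0,0,0]]

```text
time: 25.68
eef_pos: [0.6258, 0.0479, 0.0078]
tcp_rot: [0.792, 0.611, -0.004, -0.0]
contact_force: [-9.7, -5.6, 15.1]
opening: 0.476
```

```bash
python3 -c "
from h import *
st()
c=cam('wrist','w18')"
```

```text
t 25.68 pos [0.6258 0.0479 0.0078] rot [[0.254, 0.967, -0.006], [0.967, -0.254, -0.004], [-0.006, -0.005, -1.0]] F [-9.7 -5.6 15.1] M [-0.94  1.74  0.02] open 0.476 q [-0.083  0.453  1.811 -0.006  0.884  0.178]
```

View pics/w18.png

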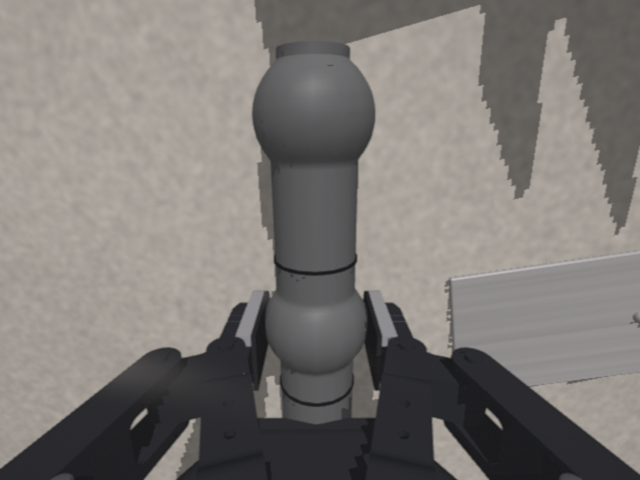

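The case is flat and the spatula edge (col ~447) is clear of the right finger. Easing up and opening partway.

>>> step_arm:
  targets:
    - [[0,0,0,-0.08,0],[0.7,0,0,0,0],[0.7,0,0,0,0],[0.7,0,0,0,0],[0.7,0,0,0,0],[0.7,0,0,-0.5,0],[0.7,0,0,-0.5,0],[0.7,0,0,-0.5,0],[0.7,0,0,-0.5,0],[0.7,0,0,0,0]]

```text
time: 26.57
eef_pos: [0.6301, 0.0501, 0.0935]
tcp_rot: [0.792, 0.61, 0.003, 0.003]
contact_force: [0.4, -0.4, 1.5]
opening: 0.7
```

```bash
python3 -c "
from h import *
st()
c=cam('wrist','w19')
b=[ball(c,uv,.018) for uv in [(310,118),(312,245)]]
for x in b: print(x)
"
```

```text
t 26.57 pos [0.6301 0.0501 0.0935] rot [[0.256, 0.967, 0.009], [0.967, -0.256, -0.001], [0.002, 0.008, -1.0]] F [ 0.4 -0.4  1.5] M [ 0.01 -0.07  0.01] open 0.7 q [-0.081  0.332  1.788  0.     1.013  0.177]
(array([0.64572065, 0.12581843, 0.02092488]), np.float64(0.0003689091887428518), 2992)
(array([0.62721498, 0.05350384, 0.02045632]), np.float64(0.0012933921388898588), 2562)
```

View pics/w19.png

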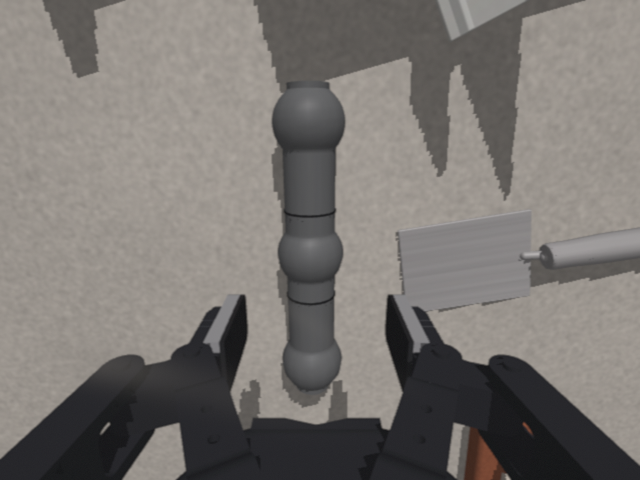

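Case 2's light ball fits at (0.6457, 0.1258). Moving there.

>>> step_arm:
  targets:
    - [[0.7,0.65,-0.01,0,0],[0.7,0.65,-0.01,0,0],[0.7,0.65,0,0.3,0],[0.7,0,0,0.4,0],[0.7,0,0,0.4,0],[0.7,0,0,0.4,0],[0.7,0,0,0.4,0],[0.7,0,0,0.2,0],[0.7,0,0,0,0],[0.7,0,0,0,0]]

```text
time: 27.45
eef_pos: [0.6452, 0.1257, 0.0034]
tcp_rot: [0.792, 0.61, -0.001, -0.001]
contact_force: [0.2, 0.5, -0.0]
opening: 0.7
```

```bash
python3 -c "
from h import *
go(.6457,.1258,.003,75.1)"
```

```text
t 27.45 pos [0.6452 0.1257 0.0034] rot [[0.256, 0.967, -0.002], [0.967, -0.256, -0.0], [-0.001, -0.002, -1.0]] F [ 0.2  0.5 -0. ] M [-0.   -0.01  0.01] open 0.7 q [0.038 0.51  1.736 0.    0.897 0.297]
yaw 75.17 units xyz [0.006 0.01  0.01 ] turn units(tool z) 0.014
```

>>> step_arm:
  targets:
    - [[0,0,0,0,0],[0,0,0,0,0],[0,0,0,0,0],[0,0,0,0,0],[0,0,0,0,0],[0,0,0,0,0]]
  squeeze: 20

```text
time: 27.95
eef_pos: [0.6471, 0.1257, 0.0059]
tcp_rot: [0.792, 0.61, 0.001, 0.001]
contact_force: [-0.4, 0.2, 4.1]
opening: 0.479
```

>>> step_arm:
  targets:
    - [[0,-0.04,0,-0.23,0],[0,-0.05,0,-0.23,0],[0,-0.05,0,-0.23,0],[0,-0.08,0,-0.22,0],[0,-0.09,0,-0.22,0],[0,-0.09,0,-0.22,0],[0,-0.13,0,-0.23,0],[0,-0.13,0,-0.23,0],[0,-0.13,0,-0.23,0],[0,-0.05,0,-0.1,0]]

```text
time: 28.78
eef_pos: [0.6379, 0.0923, 0.0921]
tcp_rot: [0.793, 0.61, 0.001, 0.001]
contact_force: [-0.0, -1.2, -3.2]
opening: 0.478
```

```bash
python3 -c "
from h import *
st()
c=cam('wrist','w20')"
```

```text
t 28.78 pos [0.6379 0.0923 0.0921] rot [[0.257, 0.967, 0.002], [0.967, -0.257, -0.0], [0.0, 0.002, -1.0]] F [-0.  -1.2 -3.2] M [-0.08 -0.05  0.03] open 0.478 q [-0.013  0.361  1.752 -0.     1.026  0.246]
```

View pics/w20.png

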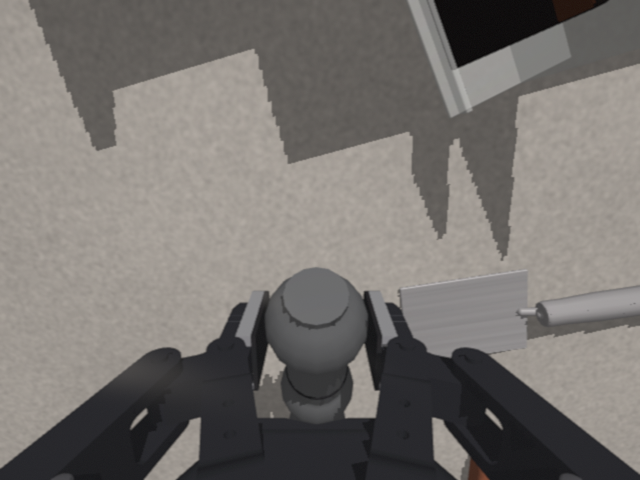

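>>> step_arm:
  targets:
    - [[0,-0.12,0,-0.18,0],[0,-0.13,0,-0.18,0],[0,-0.13,0,-0.18,0],[0,-0.17,0,-0.17,0],[0,-0.17,0,-0.17,0],[0,-0.17,0,-0.17,0],[0,-0.2,0,-0.14,0],[0,-0.2,0,-0.14,0],[0,-0.2,0,-0.14,0]]

```text
time: 29.58
eef_pos: [0.6219, 0.0348, 0.1495]
tcp_rot: [0.792, 0.61, -0.0, -0.0]
contact_force: [0.0, -1.0, -3.9]
opening: 0.469
```

>>> step_arm:
  targets:
    - [[0,-0.23,0,-0.1,0],[0,-0.23,0,-0.1,0],[0,-0.2,0,-0.1,0],[0,-0.17,0,-0.15,0],[0,-0.13,0,-0.25,0],[0,-0.09,0,-0.35,0],[0,-0.05,0,-0.4,0],[0,0,0,-0.4,0],[0,0,0,-0.4,0],[0,0,0,-0.4,0]]

```text
time: 30.42
eef_pos: [0.6111, -0.007, 0.2573]
tcp_rot: [0.792, 0.61, 0.0, 0.0]
contact_force: [-0.1, 0.2, -4.4]
opening: 0.476
```

>>> step_arm:
  targets:
    - [[0,0,0,-0.4,0],[0,0,0,-0.4,0],[0,0,0,-0.4,0],[0,0,0,-0.2,0],[0,0,0,0,0],[0,0,0,0,0]]

```text
time: 30.92
eef_pos: [0.6111, -0.0068, 0.3118]
tcp_rot: [0.792, 0.61, 0.001, 0.0]
contact_force: [0.5, -0.3, -5.8]
opening: 0.476
```

```bash
python3 -c "
from h import *
s=st();go(.5385,-.174,.32)
c=cam('scene','c21');cam('side','s21')
M=R.from_quat(s['tcp_rot']).as_matrix();g=np.array(s['eef_pos'])-.017*M[:,2];d=load('side')
for k in (c,d): print(proj(k,[g,g-[0,0,.079],g-[0,0,.158]]).round(1).tolist())
i=cv2.imread('pics/c21.png');j=cv2.imread('pics/s21.png');p=proj(c,[g-[0,0,.079]])[0].astype(int);q=proj(d,[g-[0,0,.079]])[0].astype(int)
print(p-75,q-75)
cv2.imwrite('pics/c21c.png',np.hstack([cv2.resize(a,(400,400),interpolation=2) for a in (i[p[1]-75:p[1]+75,p[0]-75:p[0]+75],j[q[1]-75:q[1]+75,q[0]-75:q[0]+75])]))
"
```

```text
t 30.92 pos [ 0.6111 -0.0068  0.3118] rot [[0.256, 0.967, 0.001], [0.967, -0.256, 0.0], [0.0, 0.001, -1.0]] F [ 0.5 -0.3 -5.8] M [ 0.1   0.01 -0.01] open 0.476 q [-0.177  0.096  1.651  0.     1.394  0.081]
t 30.92 pos [ 0.6111 -0.0068  0.3118] rot [[0.256, 0.967, 0.001], [0.967, -0.256, 0.0], [0.0, 0.001, -1.0]] F [ 0.5 -0.3 -5.8] M [ 0.1   0.01 -0.01] open 0.476 q [-0.177  0.096  1.651  0.     1.394  0.081]
yaw 75.19 units xyz [-4.506 -0.686 -0.208] turn units(tool z) None
[[312.9, 169.3], [313.7, 210.5], [314.3, 246.8]]
[[312.3, 118.9], [311.7, 150.2], [311.2, 179.3]]
[238 135] [236  75]
```

View pics/c21c.png

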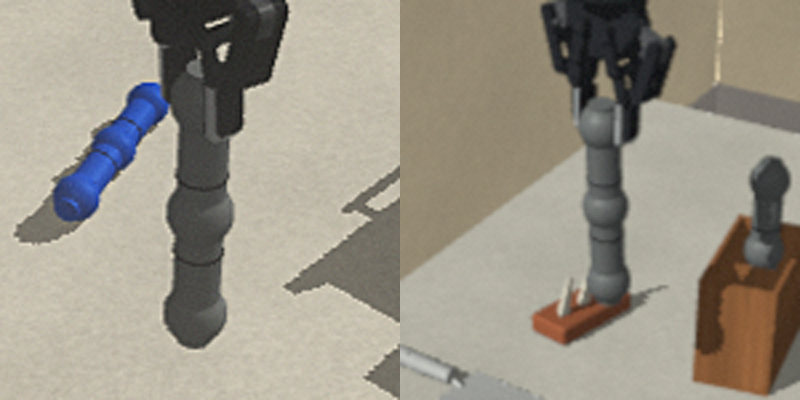

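Hanging plumb within about 2–3°. I'll carry it to the near compartment at (0.5385, -0.174) with a soft stop.

>>> step_arm:
  targets:
    - [[0,-0.15,-0.05,-0.1,0],[0,-0.4,-0.06,-0.1,0],[0,-0.55,-0.06,0,0],[0,-0.6,-0.06,0,0],[0,-0.55,-0.06,0,0],[0,-0.5,-0.06,0,0],[0,-0.42,-0.06,0,0],[0,-0.35,-0.06,0,0],[0,-0.28,-0.06,0,0],[0,-0.22,-0.06,0,0]]

```text
time: 31.85
eef_pos: [0.5461, -0.1575, 0.3184]
tcp_rot: [0.793, 0.61, -0.001, -0.0]
contact_force: [-0.9, -0.4, -3.7]
opening: 0.471
```

>>> step_arm:
  targets:
    - [[0,-0.17,-0.05,0,0],[0,-0.13,-0.03,0,0],[0,-0.1,-0.01,0,0],[0,-0.06,0,0,0],[0,-0.03,0,0,0],[0,0,0,0,0],[0,0,0,0,0],[0,0,0,0,0]]

```text
time: 32.52
eef_pos: [0.5387, -0.1739, 0.3191]
tcp_rot: [0.792, 0.61, 0.0, -0.0]
contact_force: [0.5, 0.5, -4.5]
opening: 0.475
```

```bash
cat > chk.py <<'E'
from h import *
import sys
n=sys.argv[1]
s=st();go(.5385,-.174,.168)
c=cam('scene','c'+n);d=cam('side','s'+n)
M=R.from_quat(s['tcp_rot']).as_matrix();g=np.array(s['eef_pos'])-.017*M[:,2]
for k in (c,d): print(proj(k,[g,g-[0,0,.079],g-[0,0,.158]]).round(1).tolist())
i=c['pixels'][...,::-1];j=d['pixels'][...,::-1]
p=np.clip(proj(c,[g-[0,0,.1]])[0].astype(int)-80,0,None);q=np.clip(proj(d,[g-[0,0,.1]])[0].astype(int)-80,0,None)
print('crop org',p,q,'scale 2.5')
cv2.imwrite(f'pics/k{n}.png',np.hstack([cv2.resize(a[o[1]:o[1]+160,o[0]:o[0]+160],(400,400),interpolation=2) for a,o in ((i,p),(j,q))]))
E
python3 chk.py 22
```

```text
t 32.52 pos [ 0.5387 -0.1739  0.3191] rot [[0.255, 0.967, 0.0], [0.967, -0.255, 0.0], [0.0, 0.0, -1.0]] F [ 0.5  0.5 -4.5] M [0.02 0.   0.  ] open 0.475 q [-0.492 -0.009  1.746  0.     1.405 -0.234]
t 32.52 pos [ 0.5387 -0.1739  0.3191] rot [[0.255, 0.967, 0.0], [0.967, -0.255, 0.0], [0.0, 0.0, -1.0]] F [ 0.5  0.5 -4.5] M [0.02 0.   0.  ] open 0.475 q [-0.492 -0.009  1.746  0.     1.405 -0.234]
yaw 75.2 units xyz [-0.004 -0.005  3.777] turn units(tool z) None
[[193.7, 195.2], [202.6, 237.8], [210.3, 275.1]]
[[371.8, 98.6], [369.3, 128.5], [367.0, 156.6]]
crop org [124 168] [288  56] scale 2.5
```

View pics/k22.png

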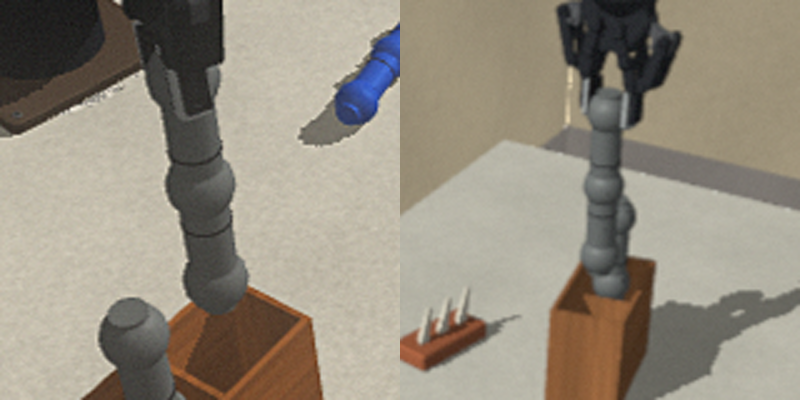

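Plumb over the near compartment: the lower ball is at (210,279) against (210,275) expected. Descending.

>>> step_arm:
  targets:
    - [[0,0,0,0.2,0],[0,0,0,0.35,0],[0,0,0,0.35,0],[0,0,0,0.35,0],[0,0,0,0.35,0],[0,0,0,0.35,0],[0,0,0,0.2,0],[0,0,0,0,0]]

```text
time: 33.28
eef_pos: [0.5371, -0.1735, 0.2299]
tcp_rot: [0.792, 0.61, -0.001, -0.003]
contact_force: [-0.4, 0.4, -5.2]
opening: 0.473
```

```bash
python3 chk.py 23
```

```text
t 33.28 pos [ 0.5371 -0.1735  0.2299] rot [[0.256, 0.967, -0.005], [0.967, -0.256, 0.003], [0.001, -0.006, -1.0]] F [-0.4  0.4 -5.2] M [ 0.05  0.11 -0.01] open 0.473 q [-0.492  0.048  1.85  -0.     1.249 -0.234]
t 33.28 pos [ 0.5371 -0.1735  0.2299] rot [[0.256, 0.967, -0.005], [0.967, -0.256, 0.003], [0.001, -0.006, -1.0]] F [-0.4  0.4 -5.2] M [ 0.05  0.11 -0.01] open 0.473 q [-0.492  0.048  1.85  -0.     1.249 -0.234]
yaw 75.18 units xyz [-0.004  0.045  1.546] turn units(tool z) None
[[203.2, 242.4], [210.9, 279.0], [217.6, 311.2]]
[[369.5, 132.4], [367.2, 160.3], [365.0, 186.5]]
crop org [132 207] [286  87] scale 2.5
```

View pics/k23.png

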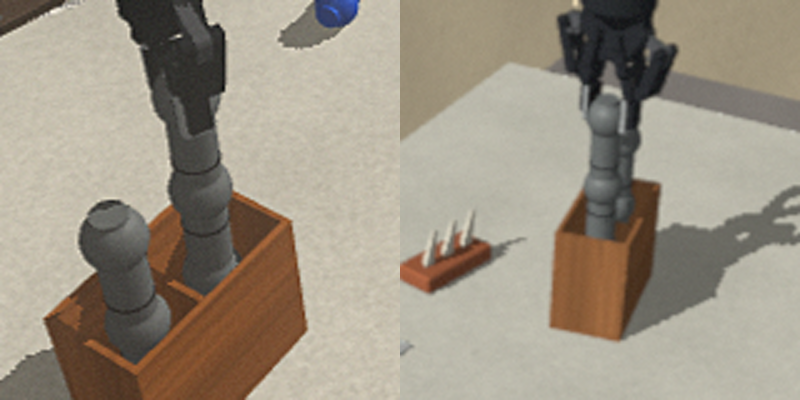

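Case 2 has entered the near compartment without touching. Lowering to the floor with small final steps.

>>> step_arm:
  targets:
    - [[0,0,0,0.25,0],[0,0,0,0.35,0],[0,0,0,0.35,0],[0,0,0,0.25,0],[0,0,0,0.12,0],[0,0,0,0.06,0],[0,0,0,0,0],[0,0,0,0,0]]

```text
time: 34.05
eef_pos: [0.5391, -0.1747, 0.1787]
tcp_rot: [0.792, 0.61, 0.0, 0.001]
contact_force: [-0.7, 0.6, -4.3]
opening: 0.473
```

>>> step_arm:
  targets:
    - [[0,0,0,0.04,0],[0,0,0,0.03,0],[0,0,0,0,0]]

```text
time: 34.3
eef_pos: [0.5386, -0.1744, 0.1753]
tcp_rot: [0.792, 0.61, 0.0, 0.0]
contact_force: [0.4, -0.3, -4.4]
opening: 0.477
```

>>> step_arm:
  targets:
    - [[0,0,0,0.03,0],[0,0,0,0.03,0],[0,0,0,0,0],[0,0,0,0,0]]

```text
time: 34.63
eef_pos: [0.5388, -0.1745, 0.173]
tcp_rot: [0.792, 0.61, 0.0, 0.0]
contact_force: [0.0, -0.3, -3.2]
opening: 0.472
```

>>> step_arm:
  targets:
    - [[0,0,0,0.03,0],[0,0,0,0.02,0],[0,0,0,0,0],[0,0,0,0,0]]

```text
time: 34.97
eef_pos: [0.5394, -0.1749, 0.1728]
tcp_rot: [0.792, 0.61, 0.0, 0.001]
contact_force: [-1.4, 0.1, 6.6]
opening: 0.474
```

The case is on the floor (+6.6 N). I'll ease up slightly, then release and retreat.

>>> step_arm:
  targets:
    - [[0,0,0,-0.02,0],[0.6,0,0,0,0],[0.7,0,0,0,0],[0.8,0,0,0,0],[0.8,0,0,0,0],[0.8,0,0,-0.3,0],[0.8,0,0,-0.6,0],[0.8,0,0,-0.7,0],[0.8,0,0,-0.7,0],[0.8,0,0,-0.7,0]]

```text
time: 35.8
eef_pos: [0.5384, -0.1743, 0.2936]
tcp_rot: [0.792, 0.61, 0.0, 0.0]
contact_force: [0.6, -0.3, 0.8]
opening: 0.804
```

>>> step_arm:
  targets:
    - [[0.8,0,0,-0.4,0],[0.8,0,0,0,0],[0.8,0,0,0,0],[0.8,0,0,0,0]]

```text
time: 36.13
eef_pos: [0.5379, -0.174, 0.306]
tcp_rot: [0.792, 0.61, -0.0, -0.001]
contact_force: [0.4, 0.0, -0.6]
opening: 0.798
```

```bash
python3 -c "
from h import *
st();c=cam('scene','c30');d=cam('side','s30')
# expected tops
for nm,(x,y) in dict(far=(.5505,-.2456),near=(.5385,-.174)).items():
  for k in (c,d): print(nm,proj(k,[[x,y,.184],[x,y,.105]]).round(1).tolist())
i=c['pixels'][...,::-1][220:420,120:320];j=d['pixels'][...,::-1][100:240,300:440]
cv2.imwrite('pics/k30.png',np.hstack([cv2.resize(a,(400,400),interpolation=2) for a in (i,j)]))
for uv in [(164,291),(194,250)]: print(ball(c,uv,.016))
for uv in [(365,155),(366,150)]: print(ball(d,uv,.016))
"
```

```text
t 36.13 pos [ 0.5379 -0.174   0.306 ] rot [[0.256, 0.967, -0.002], [0.967, -0.256, 0.001], [0.001, -0.002, -1.0]] F [ 0.4  0.  -0.6] M [ 0.07 -0.05 -0.  ] open 0.798 q [-0.492 -0.003  1.764  0.     1.384 -0.234]
far [[177.0, 301.1], [186.4, 334.2]]
far [[374.4, 143.0], [372.1, 168.8]]
near [[209.7, 272.4], [216.6, 305.4]]
near [[367.3, 154.6], [365.1, 181.1]]
(array([ 0.33991048, -0.17068158, -0.0201728 ]), np.float64(0.001529112885952106), 70)
(array([ 0.28462584, -0.0511793 , -0.01935528]), np.float64(0.0018816493378959916), 73)
(array([ 0.53834893, -0.18211293,  0.18734181]), np.float64(0.001214946543962682), 89)
(array([ 0.5394859 , -0.18270222,  0.18750891]), np.float64(0.0016640093039898673), 88)
```

View pics/k30.png

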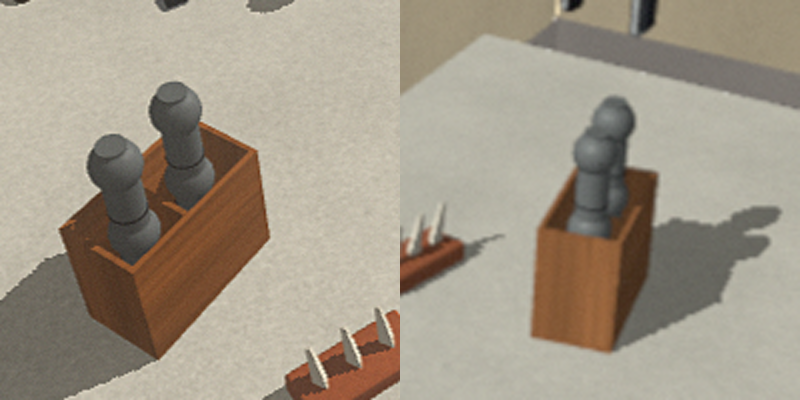

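View pics/c30.png

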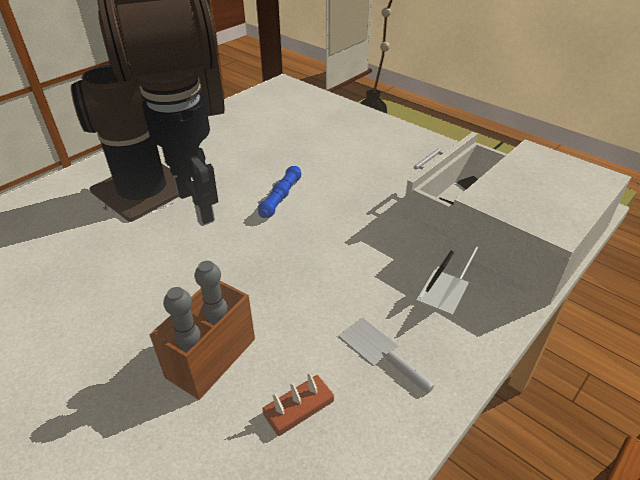

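Both cases stand upright in their own compartments. The top balls are at (178,302) and (208,275) in the scene view, against (177,301) and (210,272) expected. The gripper is clear. I'll compare the bystanders with the first picture and hand in.

```bash
python3 -c "
from h import *
a=cv2.imread('pics/scene0.png',0).astype(int);b=cv2.imread('pics/c30.png',0).astype(int);dd=abs(a-b)
for n,(x0,y0,x1,y1) in dict(blue=(255,160,305,220),spat=(335,315,435,395),cone=(260,372,336,436),tile=(415,245,480,315),drawer=(400,130,600,250)).items(): print(n,(dd[y0:y1,x0:x1]>40).sum())
st(); print(sign_off())
"
```

```text
blue 0
spat 0
cone 0
tile 0
drawer 0
t 36.23 pos [ 0.5377 -0.1739  0.3051] rot [[0.256, 0.967, -0.004], [0.967, -0.256, 0.002], [0.001, -0.004, -1.0]] F [ 0.4 -0.4 -0.2] M [-0.03  0.    0.03] open 0.8 q [-0.492 -0.002  1.764  0.     1.384 -0.234]
the job is handed in; nothing more can be done
None
```

Both hydrometers are standing heavy end down in the caddy, each in its own compartment, and I handed the job in at 36.2 s of the 72 s allowed. I did one case completely before starting the other. For each, I lifted it by the middle ball (the −y end sank both times) and laid it flat again. I then lifted it by the light end ball until it hung, lowered it onto the caddy floor and released it.

**Last checks:**
- **Standing:** the pictures show both cases upright. The far case's top ball is about 1 pixel from where it should be. The near one is about 3 pixels off, a few millimetres at most; I could not tell if that is a slight lean or an offset.
- **Floor contact:** I released each case only after the force reading showed its foot on the floor, at +1.4 N for the first and +6.6 N for the second.
- **Other things:** the picture areas around the blue look-alike, spatula, cone holder, tile stand and drawer show no change from the first picture. The gripper was touching nothing.
- **Pressing while laying flat:** the wrist read about 20 N down on the first case and 15 N on the second, because the ball had slipped a few millimetres in the light grip. Both are well under the limits.
- **Failed check:** a final depth fit of the top balls in the scene view missed them, because I aimed it at the wrong pixels. The same fit in the side view put the near case's top ball at z = 0.187 m, against 0.184 m expected.

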